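# Make up a gift set in the packing jig and put the tools away

### The job

Make up the gift set in the packing jig: first the little square book flat on the pocket's floor, then every square plywood pad that is on the table, one on another, and last the round disc, level and centred on top. Also put the label scraper and the palette knife back in the slotted tool block, blade first and fully home, each lying flat in the slot that fits its blade. Leave the other things on the table where they are.

Things in the scene. Friction and masses are not known exactly. Their poses are not given: they have to be found in the camera images.
- jig: Fixed packing jig: 110 mm square base board 4 mm thick with four aluminium corner angles round a 64 x 64 mm open-topped pocket. The angles are 6 mm thick, straight up to 62 mm above the table, then flare outwards to 71 mm high (42 mm from the centre). The middle 38 mm of each side is open down to the board, for fingers. Origin: on the table under the centre; x, y along the pocket's sides.
- pocket (a point): Centre of the pocket's floor (the top of the base board, 4 mm above the table); axes as the jig's.
- book: Square mini hardback book, 60 x 60 x 20 mm, grey cloth cover with white page edges, 90 g. Origin: centre of the underside; z up through the thickness, x and y along the sides.
- disc: Round wooden disc with a paler inlay on top, 60 mm across, 12 mm thick, 40 g. Origin: centre of the underside, z up.
- holder: Fixed wooden tool block 144 mm wide (y): in front (-x) a tray 4 mm thick, 110 mm long, then two flat slots 60 mm deep along +x, closed at the back. A bridge covers their first 24 mm, its underside 12 mm above the tray, its top 28 mm above the table; behind it they are open above, ribs 12 mm high. Origin: on the table under the line of the mouths; x points into the slots.
- slot_wide (a point): Middle of the mouth of the wide slot (56 mm wide, 12 mm high, 60 mm deep), at tray level, 4 mm above the table; x points into the slot, z up.
- slot_narrow (a point): Middle of the mouth of the narrow slot (34 mm wide, 12 mm high, 60 mm deep), at tray level; x points into the slot, z up.
- scraper: Label scraper lying flat: steel blade 50 mm wide, 3 mm thick, 68 mm long; black handle 90 mm long, 18 mm wide, 14 mm high, in line; both share a flat underside. About 70 g, centre of mass in the handle 14 mm behind the joint. Origin: underside, where handle and blade meet; x points to the blade's end: blade x = 0 to 68 mm, handle x = -90 to 0.
- scraper_tip (a point): Middle of the front end of the scraper's blade, 68 mm ahead of its origin, 1.5 mm above its underside.
- knife: Palette knife lying flat, the narrower tool: steel blade 28 mm wide, 3 mm thick, 68 mm long; black handle 85 mm long, 16 mm wide, 14 mm high; flat underside. 70 g, centre of mass in the handle 20 mm behind the joint. Origin: underside, where handle and blade meet; x points to the blade's end: blade x = 0 to 68 mm, handle x = -85 to 0.
- knife_tip (a point): Middle of the front end of the knife's blade, 68 mm ahead of its origin, 1.5 mm above its underside.
- tape: Bystander: cardboard ring (roll core), 90 mm across, 35 mm high. Origin: centre of the underside.
- glue: Bystander: small jar, 40 mm across, 65 mm high. Origin: centre of the underside.
- notes: Bystander: block of note paper, 50 x 50 x 30 mm. Origin: centre of the underside.
- stapler: Bystander: stapler, 130 mm long, 35 mm wide, about 45 mm high. Origin: centre of the underside, x along it.
- mug: Bystander: white mug, 76 mm across, 90 mm high. Origin: centre of the underside.
- pad1: Square plywood spacer pad 1 of up to four alike, 60 x 60 x 8 mm, 25 g; may be absent. Origin: centre of the underside; z up through the thickness, x and y along the sides.
- pad2: Square plywood spacer pad 2 of up to four alike, 60 x 60 x 8 mm, 25 g; may be absent. Origin: centre of the underside; z up through the thickness, x and y along the sides.
- pad3: Square plywood spacer pad 3 of up to four alike, 60 x 60 x 8 mm, 25 g; may be absent. Origin: centre of the underside; z up through the thickness, x and y along the sides.
- pad4: Square plywood spacer pad 4 of up to four alike, 60 x 60 x 8 mm, 25 g; may be absent. Origin: centre of the underside; z up through the thickness, x and y along the sides.
Not all that is in view belongs to the job. Several things have the shape of the book; the one meant has the colours described above.

How it is judged:
On the way, in this order (a step that is already met when the one before it is completed fails the run):
1. the book lies square and flat on the floor of the jig's pocket, released (horizontal distance between book and pocket below 0.004 m and angle between book's own z axis and vertical below 0.07 rad and z of book in the frame of pocket between -0.004 and 0.004 m and linear speed of book below 0.02 m/s and contact force between the fingers and book below 0.2 N and (angle between the x axis of book and the x axis of jig, either way round below 0.1 rad or angle between the x axis of book and the y axis of jig, either way round below 0.1 rad)), for 0.2 s.
2. every pad present lies square and flat in the pocket above the book, released (horizontal distance between each of pad1, pad2, pad3, pad4 and pocket below 0.004 m and angle between each of pad1, pad2, pad3, pad4's own z axis and vertical below 0.07 rad and z of pad1 in the frame of pocket between 0.016 and 0.047 m and linear speed of each of pad1, pad2, pad3, pad4 below 0.02 m/s and contact force between the fingers and pad1 below 0.2 N and (angle between the x axis of pad1 and the x axis of jig, either way round below 0.1 rad or angle between the x axis of pad1 and the y axis of jig, either way round below 0.1 rad) and z of pad2 in the frame of pocket between 0.016 and 0.047 m and contact force between the fingers and pad2 below 0.2 N and (angle between the x axis of pad2 and the x axis of jig, either way round below 0.1 rad or angle between the x axis of pad2 and the y axis of jig, either way round below 0.1 rad) and z of pad3 in the frame of pocket between 0.016 and 0.047 m and contact force between the fingers and pad3 below 0.2 N and (angle between the x axis of pad3 and the x axis of jig, either way round below 0.1 rad or angle between the x axis of pad3 and the y axis of jig, either way round below 0.1 rad) and z of pad4 in the frame of pocket between 0.016 and 0.047 m and contact force between the fingers and pad4 below 0.2 N and (angle between the x axis of pad4 and the x axis of jig, either way round below 0.1 rad or angle between the x axis of pad4 and the y axis of jig, either way round below 0.1 rad)), for 0.2 s.
3. the disc lies flat and centred on top of the pads, released (horizontal distance between disc and pocket below 0.006 m and angle between disc's own z axis and vertical below 0.07 rad and z of disc in the frame of pocket between 0.032 and 0.056 m and linear speed of disc below 0.02 m/s and contact force between the fingers and disc below 0.2 N and z of disc in the frame of pad1 above 0.006 m and z of disc in the frame of pad2 above 0.006 m and z of disc in the frame of pad3 above 0.006 m and z of disc in the frame of pad4 above 0.006 m), for 0.2 s.
At the end, for the whole second after the job is handed in: In the pocket, level (0.07 rad) and square (0.1 rad): book, then all pads, within 4 mm of its centre, then the disc, within 6 mm. Scraper blade 52 mm or more into the wide slot, knife blade into the narrow one, within 7 mm of its middle, flat and in line (0.1 rad). All released, at rest (all of step 1 and all of step 2 and all of step 3 and x of scraper_tip in the frame of slot_wide between 0.052 and 0.064 m and y of scraper_tip in the frame of slot_wide between -0.007 and 0.007 m and z of scraper_tip in the frame of slot_wide between -0.003 and 0.007 m and angle between the x axis of each of scraper, knife and the x axis of holder, either way round below 0.1 rad and angle between each of scraper, knife's own z axis and vertical below 0.08 rad and linear speed of each of scraper, knife below 0.02 m/s and x of knife_tip in the frame of slot_narrow between 0.052 and 0.064 m and y of knife_tip in the frame of slot_narrow between -0.007 and 0.007 m and z of knife_tip in the frame of slot_narrow between -0.003 and 0.007 m); the robot touches nothing.
It fails at once if the tape is pushed away or tipped (moved more than 30 mm, or tilted) (distance of tape from where it was at the start of the episode above 0.03 m or angle between tape's own z axis and vertical above 0.4 rad).
It fails at once if the glue is pushed away or tipped (moved more than 30 mm, or tilted) (distance of glue from where it was at the start of the episode above 0.03 m or angle between glue's own z axis and vertical above 0.4 rad).
It fails at once if the notes is pushed away or tipped (moved more than 30 mm, or tilted) (distance of notes from where it was at the start of the episode above 0.03 m or angle between notes's own z axis and vertical above 0.4 rad).
It fails at once if the stapler is pushed away or tipped (moved more than 30 mm, or tilted) (distance of stapler from where it was at the start of the episode above 0.03 m or angle between stapler's own z axis and vertical above 0.4 rad).
It fails at once if the mug is pushed away or tipped (moved more than 30 mm, or tilted) (distance of mug from where it was at the start of the episode above 0.03 m or angle between mug's own z axis and vertical above 0.4 rad).
Of pad1, pad2, pad3, pad4 only 2 to 4 are there at a start; the rules pass over those that are not, and their reading is None.
At some moment in a run one of book, pad1, pad2, pad3, pad4, disc may be knocked a few centimetres aside while the robot is not near it.
Once in a run the grip may slacken for a moment while it holds something.
It also fails if it takes over 208 s, if anything falls off the work surface, if the arm or the gripper's body presses on something with over 40 N, if the wrist force passes 120 N, or if a joint passes its speed limit or range.

### The arm

A 7-joint arm with a two-finger parallel gripper is mounted at the origin on the work surface. World frame = base frame: x ahead of the robot, y to its left, z up, the work surface at z = 0. Lengths are in m, angles in rad, forces in N, time in s.
With the tool pointing down it reaches from about 0.4 to 0.9 m from the base axis. Payload 5.5 kg.
Tool frame: the origin (TCP) lies at the very end of the fingers, on their centre line; the grasp point (between the pads) lies 19 mm behind it; z points along the fingers, y is the line along which they close (so a half turn about z gives the same grasp; the last joint's range is limited). The gripper opens to 85 mm and grips with 20 to 120 N. Pads are 22 mm wide; open, the fingers measure 114 mm over their backs; the gripper's body (76 mm by 85 mm) begins 54 mm behind the grasp point. The pads swing forward as they close: fully open they stand 13 mm farther back than shut.
Start: joints at [-0.874, 0.501, -0.427, 1.55, 0.221, 1.138, -0.21], TCP at [0.273, 0.59, 0.231] pointing down, gripper open.
Joint ranges: [-2.88, 2.88], [-0.31, 2.03], [-1.54, 1.56], [0.2, 2.42], [-1.41, 4.55], [0.19, 2.02], [-2.57, 2.57]. Speed limits (rad/s): [2.57, 2.57, 3.14, 3.14, 3.14, 3.14, 3.14].

### API

Orientations are given as a 3x3 rotation matrix whose columns are the frame's x, y, z axes.
In Python, from plant import r gives the robot as it stands.
- The arm moves only by the tool play_rows, never from a script. Its argument "steps" is a list that holds one entry, the list of rows, each a list of 5 numbers: the opening, from 0 (shut) to 1 (fully open), then the shift along the world's x, y, z each as a share of 0.25 m, from -1 to 1, then the turn about the world's z as a share of 90 degrees, from -1 to 1. In form: [[[fingers, tx, ty, tz, twist], ...]]. A call has 1 to 12 rows; each row is the pose to reach, as a shift and turn from the pose commanded when the call began; what a row does not reach only later rows make up. A row lasts 1/12 s, in which the tool goes at most 41.7 mm and 7.16 degrees, less where a joint would pass 70% of its speed; a pose out of reach is approached as far as the arm can. A call with a number of a shift or a turn outside -1 to 1 is refused whole. A call with a gripper value outside its range is refused whole. The fingers move at their own pace and stop on an object; "squeeze" is the grip in N (left out, the last holds). Time passes only in rows, so rows that repeat a pose let the fingers close. It gives the time, the measured TCP pose, the force, the opening and the grip force at its end, in the units of the state.
- r.sense(): the state, without advancing time (a new reading comes with each control period).
- r.read_camera(name): name is "side" or "top" or "wrist"; returns a dict with "color" (400x640x3 uint8, red, green, blue), "fx", "fy", "cx", "cy" (pixels), "k1" (the pictures are not rectified: a ray, as slopes to the right and down, at radius r is drawn at 1 + k1 r^2 times it, then the intrinsics apply), "pose" (4x4, takes a point from camera to world coordinates). Camera axes: x right, y down, z forward; pixel columns grow to the right and rows downward; lengths in m; the calibration is good to about 2 mm. A picture is of the moment at which its call begins. There is no depth.
- r.job_done(): hands the job in; it is judged then, once.
Trained networks look in the newest picture that a camera, given by its name, has taken for a name from the list of things; names that differ only in an ending like _2 or _b are one class to them, and where a whole thing is asked for, a point or a joint stands for the part that bears it (a point fixed in the world has none). Each returns a list of dicts, best first, with "p" (0 to 1); they miss things now and then, are a little off and sometimes report something else, mostly with a low value. They report only what shows in the picture. A call takes as long as a camera call. They do not tell look-alikes from the thing itself.
- r.cut_out(name, camera): "pixels" (400x640 bool, what is visible of it).
- r.mark_of(name, camera): "point" ([x, y, z] in m, in world coordinates, good to about 4 mm: a listed point, or the origin of a listed thing).
The state is a dict: "time": time; "joint_pos": joint angles; "qd": joint speeds; "joint_efforts": joint torques, N m; "tcp_pos": TCP position; "eef_rot": TCP orientation; "force": force on the tool from outside, world axes, zero at the start; "moment": the same for the moment, N m; "opening": finger opening in m; "grasp_force": force on a finger pad.
Only numpy, scipy, OpenCV 4.12 (cv2) and the standard library are available. Lean on these libraries where they do the work, as an engineer would, in place of code of your own. Each camera call takes 0.05 s, during which the arm holds its last target. There are 200 camera calls.

## Working session

There is one attempt and no reset: what is moved stays moved. The work goes in short steps, Python scripts to look and compute and a tool call to move; the robot and the scene stay as the last step left them, time stands still between calls to the robot, and variables do not carry over. Pictures are saved under pics/ and viewed, at most 14 in all, crops included, and the job is handed in when it is done.

Besides the shell and the picture viewer there is one more tool, called after ">>>" as name([rows], argument=value, ...), one row to a line, values as JSON. play_rows: Moves the arm, as the interface text tells. Shift numbers are shares of 0.25 m and turn numbers shares of 90 degrees, none past 1 either way. Its arguments: {"type":"object","properties":{"steps":{"type":"array"},"squeeze":{"type":"number"}},"required":["steps"]}

```bash
mkdir -p pics; ls; python3 - <<'E'
from plant import r
import cv2,numpy as np
s=r.sense();print(s['time'],s['tcp_pos'],s['eef_rot'],s['opening'])
for n in('top','side'):
    c=r.read_camera(n);cv2.imwrite(f'pics/{n}0.png',c['color'][...,::-1]);print(n,c['fx'],c['fy'],c['cx'],c['cy'],c['k1'],np.round(c['pose'],4).tolist())
    for t in ['jig','pocket','book','disc','holder','slot_wide','slot_narrow','scraper','scraper_tip','knife','knife_tip','pad1','tape','glue','notes','stapler','mug']:
        print(t,[(round(d['p'],2),np.round(d['point'],3).tolist()) for d in r.mark_of(t,n)][:7])
print(r.sense()['time'])
E
```

```text
pics
0.0 [0.27299186 0.58913593 0.23025743] [[-9.07385701e-01  4.20298061e-01 -8.54548857e-04]
 [ 4.20298927e-01  9.07384041e-01 -1.73611919e-03]
 [ 4.57164679e-05 -1.93449569e-03 -9.99998128e-01]] 0.08518245561080695
top 433.37186020513855 433.37186020513855 315.346535400728 195.47800735469565 -0.03172105133135488 [[-0.0395, -0.9737, 0.2244, 0.3312], [-0.9992, 0.0372, -0.0145, 0.0067], [0.0058, -0.2248, -0.9744, 1.0241], [0.0, 0.0, 0.0, 1.0]]
jig [(0.56, [0.494, 0.047, 0.002])]
pocket [(0.9, [0.496, 0.045, 0.005])]
book [(0.96, [0.538, -0.431, 0.0]), (0.85, [0.43, -0.387, -0.001]), (0.3, [0.495, 0.046, 0.005])]
disc [(0.78, [0.436, -0.272, 0.005]), (0.3, [0.531, 0.392, 0.005])]
holder [(0.84, [0.55, 0.359, -0.001]), (0.32, [0.564, -0.277, 0.0])]
slot_wide [(0.72, [0.566, 0.327, 0.004]), (0.68, [0.547, 0.36, 0.001]), (0.48, [0.342, -0.175, -0.002])]
slot_narrow [(0.89, [0.528, 0.394, 0.006]), (0.19, [0.344, -0.17, -0.001])]
scraper [(0.79, [0.658, 0.128, -0.005]), (0.61, [0.357, 0.134, 0.001])]
scraper_tip [(0.96, [0.648, 0.194, -0.0]), (0.63, [0.752, 0.29, 0.001]), (0.39, [0.562, 0.
[... 926 characters left out ...]
0.529, 0.391, 0.002]), (0.59, [0.647, 0.195, 0.001])]
scraper [(0.82, [0.661, 0.127, -0.001])]
scraper_tip [(0.83, [0.643, 0.189, 0.002]), (0.59, [0.665, -0.065, 0.003])]
knife [(0.67, [0.664, -0.064, -0.0]), (0.55, [0.558, 0.327, 0.007])]
knife_tip [(0.68, [0.648, -0.003, 0.001]), (0.5, [0.665, -0.066, -0.0])]
pad1 [(0.89, [0.567, -0.278, -0.003]), (0.74, [0.561, -0.15, 0.0]), (0.7, [0.752, 0.288, -0.001])]
tape [(0.91, [0.708, -0.357, 0.003])]
glue [(0.71, [0.496, 0.041, 0.005]), (0.59, [0.727, -0.226, 0.002])]
notes [(0.75, [0.663, -0.064, 0.001]), (0.56, [0.357, 0.138, -0.002]), (0.48, [0.647, 0.187, 0.001])]
stapler [(0.67, [0.344, -0.174, -0.001])]
mug [(0.74, [0.751, 0.29, -0.0])]
1.8
```

View pics/top0.png

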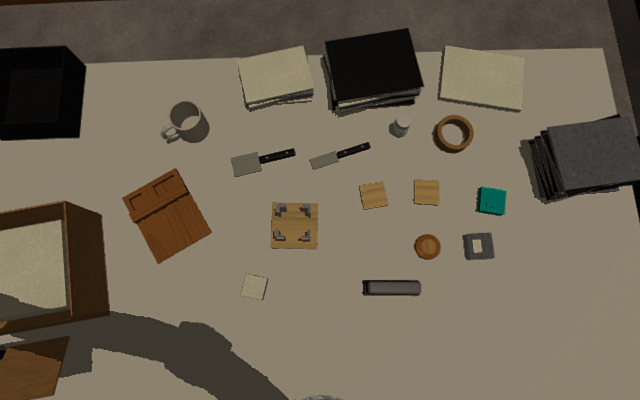

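View pics/side0.png

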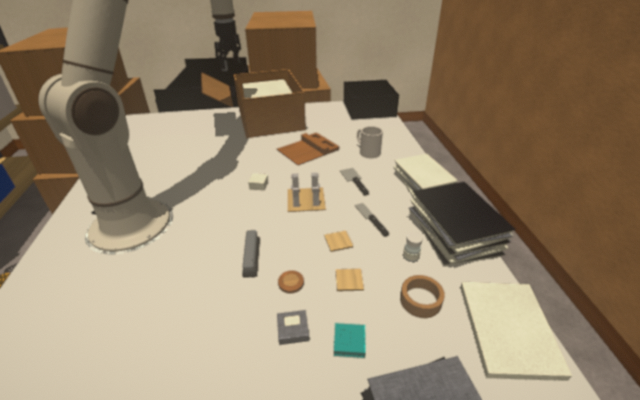

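Top view: the book shapes are grey (479,246), teal (492,200) and the white note block (254,287). The grey one fits "grey cloth with white page edges", and I'll check it in a crop. Pads are at (373,195) and (426,192), the disc at (427,246), scraper (263,160), knife (340,156), jig (294,226) and holder (167,215).

```bash
cat > h.py <<'E'
from plant import r
import cv2,numpy as np
from scipy.optimize import minimize
def proj(c,P):
    P=np.asarray(P,float);T=np.linalg.inv(c['pose']);q=P@T[:3,:3].T+T[:3,3]
    s=q[:,:2]/q[:,2:];s=s*(1+c['k1']*(s**2).sum(1,keepdims=True))
    return s*[c['fx'],c['fy']]+[c['cx'],c['cy']]
def ray(c,uv,z):
    d=(np.asarray(uv,float)-[c['cx'],c['cy']])/[c['fx'],c['fy']];s=d.copy()
    for _ in range(8): s=d/(1+c['k1']*(s**2).sum(-1,keepdims=True))
    v=np.c_[s,np.ones(len(s))]@c['pose'][:3,:3].T;o=c['pose'][:3,3]
    return (o+v*((z-o[2])/v[:,2])[:,None])[:,:2]
def box(x0,x1,y0,y1,z0,z1): return np.array([[x,y,z] for x in(x0,x1) for y in(y0,y1) for z in(z0,z1)])
def cyl(R,h):
    a=np.linspace(0,2*np.pi,40);return np.array([[R*np.cos(t),R*np.sin(t),z] for t in a for z in(0,h)])
S=dict(pad=[box(-.03,.03,-.03,.03,0,.008)],book=[box(-.03,.03,-.03,.03,0,.02)],disc=[cyl(.03,.012)],
 scraper=[box(0,.068,-.025,.025,0,.003),box(-.09,0,-.009,.009,0,.014)],
 knife=[box(0,.068,-.014,.014,0,.003),box(-.085,0,-.008,.008,0,.014)])
def place(P,p,z0=0):
    c,s=np.cos(p[2]),np.sin(p[2]);return P@np.array([[c,s,0],[-s,c,0],[0,0,1]])+[p[0],p[1],z0]
def mask(name,cam,near=None,c=None):
    "cut-out whose centroid falls nearest to the world point near (z~0.01)"
    L=[d for d in r.cut_out(name,cam) if d['pixels'].sum()>30]
    if near is None or not L: return L[0]['pixels'] if L else None
    f=lambda d:np.hypot(*(ray(c,[np.argwhere(d['pixels']).mean(0)[::-1]],.01)[0]-near))
    d=min(L,key=f);return d['pixels'] if f(d)<.05 else None
def fit(kind,obs,p0,z0=0):
    "obs: list of (camera, mask); returns x,y,yaw and IoU"
    K=4
    crops=[]
    for c,m in obs:
        v,u=np.nonzero(m);a=np.array([max(u.min()-15,0),max(v.min()-15,0)]);b=np.array([u.max()+15,v.max()+15])
        mm=m[a[1]:b[1],a[0]:b[0]].astype(np.float32);mm=cv2.resize(mm,None,fx=K,fy=K,interpolation=cv2.INTER_LINEAR);crops.append((c,a,mm))
    def cost(p):
        e=0
        for c,a,mm in crops:
            R=np.zeros(mm.shape,np.uint8)
            for P in S[kind]:
                q=((proj(c,place(P,p,z0))-a+.5)*K-.5).astype(np.float32);cv2.fillConvexPoly(R,np.round(cv2.convexHull(q)*16).astype(np.int32),1,shift=4)
            e+=1-np.minimum(R,mm).sum()/np.maximum(R,mm).sum()
        return e/len(crops)
    best=None
    for dy in ([0] if kind in('disc','scraper','knife') else [0,.4,.8,1.2]):
        x0=np.array(p0)+[0,0,dy];o=minimize(cost,x0,method='Nelder-Mead',options=dict(initial_simplex=x0+np.array([[0,0,0],[.012,0,0],[0,.012,0],[0,0,.25]]),xatol=1e-4,fatol=1e-4))
        if best is None or o.fun<best.fun: best=o
    return best.x,1-best.fun
def show(c,x,y,w,h,k,f): cv2.imwrite('pics/'+f,cv2.resize(c['color'][y:y+h,x:x+w,::-1],None,fx=k,fy=k,interpolation=cv2.INTER_CUBIC))
E
python3 - <<'E'
from h import *
C={n:r.read_camera(n) for n in('top','side')}
show(C['top'],340,165,190,110,4,'books.png')
for k,nm,p in [('book','book',(.43,-.387,0)),('pad','pad1',(.564,-.15,0)),('pad','pad1',(.566,-.278,0)),('disc','disc',(.436,-.27,0)),('scraper','scraper',(.66,.128,1.75)),('knife','knife',(.665,-.063,1.8))]:
    ob={n:mask(nm,n,p[:2],C[n]) for n in C}
    for n in C:
        if ob[n] is not None: x,i=fit(k,[(C[n],ob[n])],p);print(k,n,np.round(x,4),round(i,3))
E
```

```text
book top [ 0.4265 -0.3869  1.6037] 0.924
book side [ 0.43   -0.388   1.5841] 0.953
pad top [ 0.5624 -0.1488  0.1374] 0.901
pad side [ 0.5624 -0.1455  1.7143] 0.918
pad top [ 0.5644 -0.2773  1.4778] 0.922
pad side [ 0.5647 -0.2763 -0.1039] 0.931
disc top [ 0.4323 -0.2672  0.1618] 0.925
disc side [ 0.4343 -0.2666  0.1019] 0.939
scraper top [0.6593 0.1264 1.7844] 0.891
scraper side [0.6597 0.1325 1.7874] 0.894
knife top [ 0.6658 -0.0665  1.8579] 0.876
knife side [ 0.666  -0.0631  1.8587] 0.838
```

View pics/books.png

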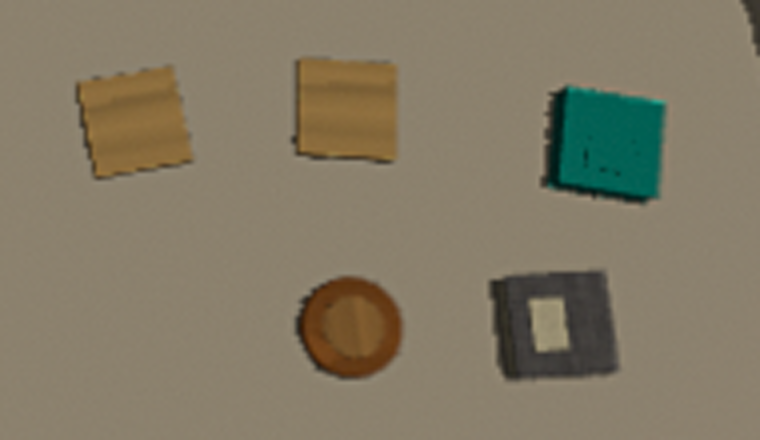

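Crop confirms it: the grey-covered one at crop (555,325), i.e. full image (479,246), is the book. The teal one at crop (610,145) is a decoy. Two pads are present. Next I'll move over the jig for a wrist look.

>>> play_rows([
  [[1,0.4,-0.5,0,0.14],[1,0.8,-1,0,0.276],[1,0.8,-1,0,0.276],[1,0.8,-1,0,0.276],[1,0.8,-1,0,0.276],[1,0.8,-1,0,0.276],[1,0.8,-1,0,0.276],[1,0.8,-1,0,0.276],[1,0.8,-1,0,0.276],[1,0.8,-1,0,0.276]],
])

```text
time: 3.33
tcp_pos: [0.4751, 0.3374, 0.2313]
eef_rot: [[-1.0, 0.006, 0.0], [0.006, 1.0, -0.001], [-0.0, -0.001, -1.0]]
force: [0.3, 0.2, 0.3]
opening: 0.0857
grasp_force: 0.0
```

>>> play_rows([
  [[1,0,-1,0,0],[1,0,-1,0,0],[1,0,-1,0,0],[1,0,-1,0,0],[1,0,-1,0,0],[1,0,-1,0,0],[1,0,-1,0,0],[1,0,-1,0,0],[1,0,-1,0,0]],
])

```text
time: 4.08
tcp_pos: [0.473, 0.0918, 0.2316]
eef_rot: [[-1.0, -0.002, 0.001], [-0.002, 1.0, 0.001], [-0.001, 0.001, -1.0]]
force: [0.1, 0.1, -0.7]
opening: 0.0853
grasp_force: 0.0
```

```bash
python3 - <<'E'
from h import *
s=r.sense();print(s['time'],s['tcp_pos'],np.round(s['eef_rot'],3).tolist(),np.round(s['joint_pos'],2),s['force'])
c=r.read_camera('wrist');cv2.imwrite('pics/w1.png',c['color'][...,::-1])
print(c['fx'],c['k1'],np.round(c['pose'],3).tolist())
for t in('jig','pocket','slot_wide','slot_narrow'): print(t,[(round(d['p'],2),np.round(d['point'],4).tolist()) for d in r.mark_of(t,'wrist')][:3])
E
```

```text
4.0833 [0.47302399 0.09176604 0.2316337 ] [[-1.0, -0.002, 0.001], [-0.002, 1.0, 0.001], [-0.001, 0.001, -1.0]] [ 0.07  0.19 -0.35  1.96  0.07  1.    1.25] [ 0.10585809  0.07273639 -0.70731577]
355.7860116771981 -0.057949594930891773 [[-0.002, 0.951, 0.308, 0.395], [1.0, 0.002, 0.001, 0.091], [0.0, 0.308, -0.951, 0.374], [0.0, 0.0, 0.0, 1.0]]
jig [(0.87, [0.4966, 0.0446, 0.005])]
pocket [(0.8, [0.4992, 0.0433, 0.0026]), (0.27, [0.5682, -0.2776, 0.0048])]
slot_wide [(0.79, [0.5614, 0.3256, 0.0042])]
slot_narrow [(0.63, [0.5249, 0.3956, 0.0054])]
```

View pics/w1.png

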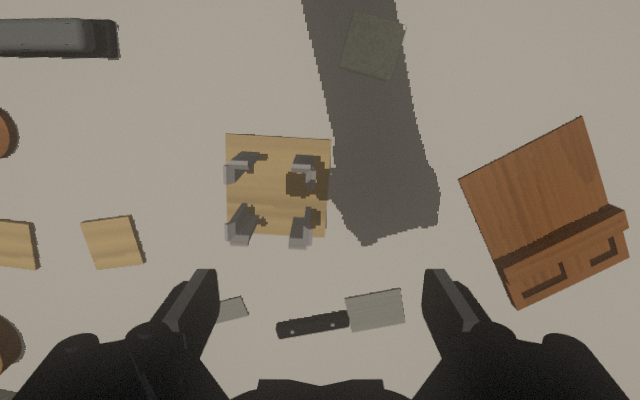

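Wrist view: jig at (278,187), holder at (545,213) with its mouths facing up-left, scraper at (340,312), knife tip at (232,310), one pad at (112,243). I'll fit the jig and holder poses.

```bash
cat >> h.py <<'E'
def ang(sx,sy):
    P=[]
    for a in (box(.019,.038,.032,.038,0,.062),box(.032,.038,.019,.038,0,.062),box(.036,.042,.019,.042,.062,.071),box(.019,.042,.036,.042,.062,.071)):
        P.append(a*[sx,sy,1])
    return [np.vstack([P[0],P[3]]),np.vstack([P[1],P[2]])]
S['jig']=[box(-.055,.055,-.055,.055,0,.004)]+sum([ang(a,b) for a in(1,-1) for b in(1,-1)],[])
def hold(t): S['holder']=[box(-.11,.06+t,-.072,.072,0,.004),box(0,.024,-.072,.072,0,.028),box(0,.06+t,-.072,.072,0,.016)]
hold(.01)
E
python3 - <<'E'
from h import *
C={n:r.read_camera(n) for n in('wrist','top','side')}
def tryit(k,p):
    ob=[]
    for n in C:
        L=r.cut_out(k,n)
        if not L: continue
        m=max(L,key=lambda d:d['p'])['pixels'];ob.append((C[n],m));x,i=fit(k,[ob[-1]],p);print(k,n,np.round(x,4),round(i,3))
    return ob
tryit('jig',(.497,.0445,0))
for t in(.006,.012):
    hold(t);print(t);ob=tryit('holder',(.548,.359,.49))
E
```

```text
jig wrist [ 0.4974  0.0442 -0.0549] 0.957
jig top [ 0.4907 -0.0223  1.463 ] 0.459
jig side [0.4963 0.0483 1.5174] 0.904
0.006
holder wrist [0.5494 0.3574 0.5084] 0.963
holder top [0.5468 0.367  0.5883] 0.784
holder side [0.5505 0.3633 0.5141] 0.93
0.012
holder wrist [0.5489 0.3572 0.5098] 0.986
holder top [0.5473 0.3591 0.5268] 0.789
holder side [0.5483 0.3626 0.5027] 0.948
```

>>> play_rows([
  [[1,-0.1,-1,0,0.015],[1,-0.1,-1,0,0.015],[1,-0.1,-1,0,0.015],[1,-0.1,-1,0,0.015],[1,-0.1,-1,0,0.015],[1,-0.1,-1,0,0.015],[1,-0.1,-1,0,0.015]],
])

```text
time: 5.52
tcp_pos: [0.4463, -0.1695, 0.2315]
eef_rot: [[-1.0, -0.012, -0.0], [-0.012, 1.0, -0.004], [0.0, -0.004, -1.0]]
force: [0.7, 0.2, 0.5]
opening: 0.085
grasp_force: 0.0
```

>>> play_rows([
  [[1,-0.08,-0.92,-0.2,0],[1,-0.08,-0.92,-0.2,0],[1,-0.08,-0.92,-0.2,0],[1,-0.08,-0.92,-0.2,0],[1,-0.08,-0.92,-0.2,0],[1,-0.08,-0.92,-0.2,0],[1,-0.08,-0.92,-0.2,0],[1,-0.08,-0.92,-0.2,0],[1,-0.08,-0.92,-0.2,0]],
])

```text
time: 6.27
tcp_pos: [0.4285, -0.3891, 0.181]
eef_rot: [[-1.0, -0.024, -0.0], [-0.024, 1.0, 0.001], [0.0, 0.001, -1.0]]
force: [0.2, 0.4, 0.1]
opening: 0.0851
grasp_force: 0.0
```

```bash
cat > look.py <<'E'
import sys
from h import *
# usage: look.py kind name x y yaw z0
k,nm=sys.argv[1:3];p=[float(a) for a in sys.argv[3:6]];z0=float(sys.argv[6]) if len(sys.argv)>6 else 0
s=r.sense();R=s['eef_rot'];t=s['tcp_pos']
print('t',round(s['time'],2),'tcp',np.round(t,4),'yaxis deg',round(np.degrees(np.arctan2(R[1,1],R[0,1])),2),'j7',round(s['joint_pos'][6],2))
for cam in('wrist','top','side'):
    c=r.read_camera(cam);m=mask(nm,cam,p[:2],c)
    if m is None: print(cam,'none');continue
    x,i=fit(k,[(c,m)],p,z0);d=x[:2]-t[:2]
    print(cam,np.round(x,4),'iou',round(i,3),'shift units',np.round(d/.25,3))
E
python3 look.py book book .4287 -.3875 0.02
```

```text
t 6.27 tcp [ 0.4285 -0.3891  0.181 ] yaxis deg 91.36 j7 2.28
wrist [ 0.4302 -0.3885  0.023 ] iou 0.982 shift units [0.007 0.002]
top [ 0.4278 -0.3872  0.028 ] iou 0.899 shift units [-0.003  0.008]
side [ 0.4299 -0.3875  0.026 ] iou 0.949 shift units [0.005 0.006]
```

>>> play_rows([
  [[1,0.006,0.004,-0.15,0],[1,0.006,0.004,-0.3,0],[1,0.006,0.004,-0.45,0],[1,0.006,0.004,-0.58,0],[1,0.006,0.004,-0.66,0],[1,0.006,0.004,-0.71,0],[1,0.006,0.004,-0.71,0]],
])

```text
time: 7.15
tcp_pos: [0.4283, -0.3874, 0.0013]
eef_rot: [[-1.0, -0.024, -0.004], [-0.024, 1.0, 0.003], [0.003, 0.003, -1.0]]
force: [-0.0, -0.6, 0.3]
opening: 0.0856
grasp_force: 0.0
```

>>> play_rows([
  [[0.5,0,0,0,0],[0.5,0,0,0,0],[0.5,0,0,0,0],[0.5,0,0,0,0],[0.5,0,0,0,0],[0.5,0,0,0,0],[0.5,0,0,0,0],[0.5,0,0,0,0]],
], squeeze=40)

```text
time: 7.82
tcp_pos: [0.4311, -0.3904, 0.0059]
eef_rot: [[-1.0, -0.023, 0.003], [-0.023, 1.0, -0.002], [-0.003, -0.002, -1.0]]
force: [-0.2, -0.6, 7.5]
opening: 0.0588
grasp_force: 44.2
```

>>> play_rows([
  [[0.5,0,0,0.05,0],[0.5,0,0,0.15,0],[0.5,0,0,0.3,0],[0.5,0,0,0.45,0],[0.5,0,0,0.6,0],[0.5,0.1,0.3,0.65,-0.025],[0.5,0.14,0.44,0.65,-0.025],[0.5,0.14,0.58,0.65,-0.025],[0.5,0.14,0.72,0.65,-0.05],[0.5,0.14,0.86,0.65,-0.05],[0.5,0.14,0.86,0.65,-0.05]],
], squeeze=60)

```text
time: 8.73
tcp_pos: [0.4648, -0.1666, 0.1672]
eef_rot: [[-0.999, 0.047, 0.0], [0.047, 0.999, 0.003], [0.0, 0.003, -1.0]]
force: [-0.9, 0.7, -0.9]
opening: 0.0583
grasp_force: 66.6
```

>>> play_rows([
  [[0.5,0.04,0.2,0,0],[0.5,0.08,0.4,0,0],[0.5,0.12,0.6,0,0],[0.5,0.12,0.75,0,0],[0.5,0.12,0.87,0,0],[0.5,0.12,0.87,0,0],[0.5,0.12,0.87,0,0],[0.5,0.12,0.87,0,0]],
])

```text
time: 9.4
tcp_pos: [0.4945, 0.0437, 0.1669]
eef_rot: [[-0.999, 0.053, 0.0], [0.053, 0.999, -0.001], [-0.0, -0.001, -1.0]]
force: [0.1, -0.9, -1.4]
opening: 0.0579
grasp_force: 66.6
```

```bash
cat > jig.py <<'E'
import sys
from h import *
s=r.sense();R=s['eef_rot'];t=s['tcp_pos']
print('t',round(s['time'],2),'tcp',np.round(t,4),'yaxis',round(np.degrees(np.arctan2(R[1,1],R[0,1])),2),'open',round(s['opening'],4),'gf',round(s['grasp_force'],1))
c=r.read_camera('wrist');cv2.imwrite('pics/'+sys.argv[1],c['color'][...,::-1])
L=r.cut_out('jig','wrist');m=max(L,key=lambda d:d['p'])['pixels'];x,i=fit('jig',[(c,m)],(.497,.0445,-.05));print('jig',np.round(x,4),i)
print('mark pocket',[(round(d['p'],2),np.round(d['point'],4)) for d in r.mark_of('pocket','wrist')][:2])
if len(sys.argv)>2:
    k,n=sys.argv[2:4];z=t[2]
    m=mask(n,'wrist')
    if m is not None: x,i=fit(k,[(c,m)],(t[0],t[1],-.05),z);print(k,np.round(x,4),i)
E
python3 jig.py w2.png book book
```

```text
t 9.4 tcp [0.4945 0.0437 0.1669] yaxis 86.98 open 0.0579 gf 66.6
jig [0.4976 0.0445 1.5178] 0.8488942384719849
mark pocket [(0.85, array([0.501 , 0.0435, 0.0018]))]
book [0.4917 0.0428 1.5264] 0.9095380306243896
```

View pics/w2.png

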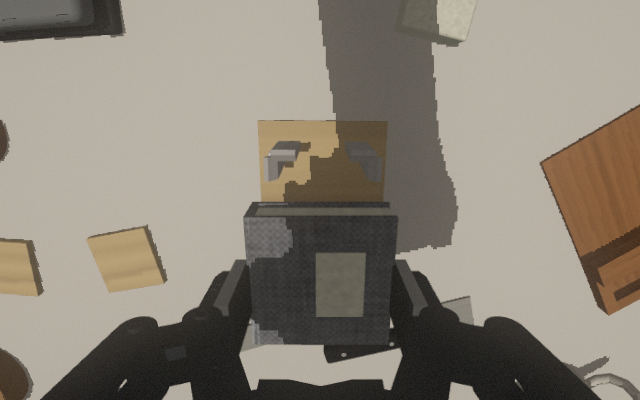

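Wrist view: the book is held square, its near top edge running from (245,217) to (398,217), with the jig behind at (322,160). I'll work out the book centre from that edge.

```bash
python3 - <<'E'
from h import *
c=r.read_camera('wrist')
for z in(.180,.183,.186): q=ray(c,[[246,217],[397,217]],z);m=q.mean(0);d=(q[1]-q[0]);L=np.hypot(*d);n=np.array([d[1],-d[0]])/L;print(z,np.round(q,4).tolist(),'len',L,'yaw',np.arctan2(-d[0],d[1]),'centre',m+.03*n)
# jig board far corners (front edge), z=.004
q=ray(c,[[258,121],[387,121]],.004);print(q, np.hypot(*(q[1]-q[0])))
E
```

```text
0.18 [[0.4624, 0.0138], [0.4658, 0.0721]] len 0.05837499121903483 yaw -0.057393740306172655 centre [0.49406079 0.04124077]
0.183 [[0.4614, 0.0146], [0.4646, 0.0715]] len 0.057016115389830785 yaw -0.05739374030617147 centre [0.49296158 0.04129891]
0.186 [[0.4603, 0.0153], [0.4635, 0.0709]] len 0.05565723956062674 yaw -0.057393740306171226 centre [0.49186237 0.04135705]
[[ 0.43964983 -0.00891686]
 [ 0.44591394  0.09951656]] 0.10861421431045917
```

>>> play_rows([
  [[0.5,0.01,0.005,-0.1,0],[0.5,0.01,0.005,-0.2,0],[0.5,0.01,0.005,-0.3,0],[0.5,0.01,0.005,-0.34,0],[0.5,0.01,0.005,-0.38,0],[0.5,0.01,0.005,-0.42,0],[0.5,0.01,0.005,-0.45,0],[0.5,0.01,0.005,-0.45,0]],
])

```text
time: 10.32
tcp_pos: [0.4967, 0.0443, 0.0529]
eef_rot: [[-0.998, 0.055, -0.001], [0.055, 0.998, -0.0], [0.001, -0.0, -1.0]]
force: [-0.2, 0.5, -1.1]
opening: 0.0577
grasp_force: 66.5
```

```bash
python3 - <<'E'
from h import *
c=r.read_camera('wrist');s=r.sense();print(s['tcp_pos'],s['force'],s['moment'],s['opening'],s['grasp_force'])
show(c,200,120,240,180,3,'w3.png')
E
```

```text
[0.49707927 0.04446262 0.05361483] [-0.19493131  0.3682036  -1.70217679] [0.02051339 0.07946956 0.00934124] 0.058184902172338474 66.53028845787048
```

View pics/w3.png

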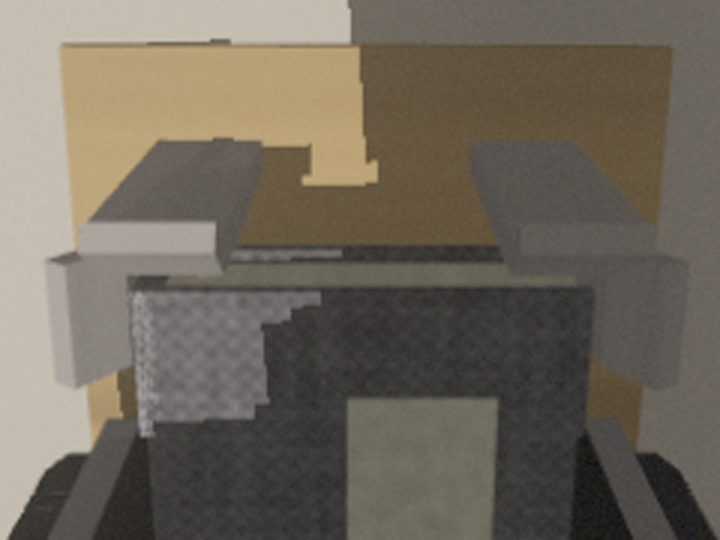

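The book sits symmetrically between the flares (crop x 130–590) with no contact force. I'll lower it to the floor.

>>> play_rows([
  [[0.5,0,0,-0.04,0],[0.5,0,0,-0.08,0],[0.5,0,0,-0.12,0],[0.5,0,0,-0.15,0],[0.5,0,0,-0.17,0],[0.5,0,0,-0.178,0],[0.5,0,0,-0.178,0],[0.5,0,0,-0.178,0]],
])

```text
time: 11.03
tcp_pos: [0.4964, 0.0445, 0.0101]
eef_rot: [[-0.998, 0.055, -0.002], [0.055, 0.998, -0.001], [0.002, -0.001, -1.0]]
force: [-5.6, -0.9, 15.5]
opening: 0.058
grasp_force: 68.4
```

>>> play_rows([
  [[0.8,0,0,0,0],[0.95,0,0,0,0],[0.95,0,0,0,0],[0.95,0,0,0,0],[0.95,0,0,0,0],[0.95,0,0,0.05,0],[0.95,0,0,0.2,0],[0.95,0,0,0.35,0],[0.95,0,0,0.5,0],[0.95,0,0,0.64,0]],
])

```text
time: 11.87
tcp_pos: [0.497, 0.0446, 0.1711]
eef_rot: [[-0.998, 0.055, -0.0], [0.055, 0.998, 0.0], [0.0, 0.0, -1.0]]
force: [1.0, -0.3, -0.1]
opening: 0.0812
grasp_force: 0.0
```

```bash
cat > chk.py <<'E'
import sys
from h import *
s=r.sense();t=s['tcp_pos'];print(round(s['time'],1),t,s['force'])
for cam in sys.argv[1].split(','):
    c=r.read_camera(cam)
    for k,n,z in [('jig','jig',0)]+[(a.split(':')[0],a.split(':')[1],float(a.split(':')[2])) for a in sys.argv[2:]]:
        L=r.cut_out(n,cam)
        for d in L:
            q=ray(c,[np.argwhere(d['pixels']).mean(0)[::-1]],z+.01)[0]
            if np.hypot(*(q-[.497,.0445]))<.04 and d['pixels'].sum()>30:
                x,i=fit(k,[(c,d['pixels'])],(.497,.0445,-.05),z);print(cam,n,np.round(x,4),round(i,3),round(d['p'],2))
E
python3 chk.py wrist,side book:book:.004
python3 - <<'E'
import sys;sys.path.insert(0,'.')
from h import *
c=r.read_camera('wrist');show(c,200,100,240,180,3,'..pics/w4.png') if 0 else cv2.imwrite('pics/w4.png',cv2.resize(c['color'][90:270,200:440,::-1],None,fx=3,fy=3))
E
```

```text
11.9 [0.4969655  0.04463392 0.17109559] [ 0.99512735 -0.25880657 -0.14443462]
wrist jig [0.4971 0.0442 1.5154] 0.654 0.68
wrist book [ 0.4962  0.0441 -0.0542] 0.918 0.71
side jig [0.4955 0.0465 1.5098] 0.744 0.8
side book [ 0.4976  0.0483 -0.0715] 0.567 0.72
```

View pics/w4.png

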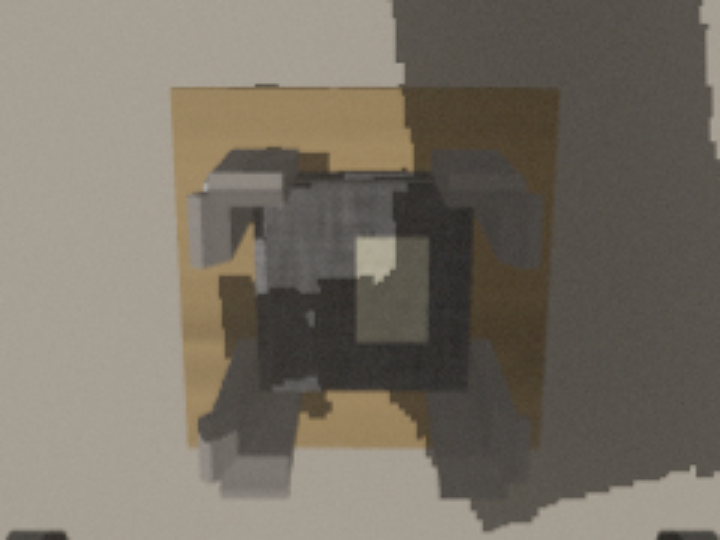

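The book lies square in the pocket (top face crop (255,180)–(470,390)). Next is pad A.

>>> play_rows([
  [[1,0.05,-0.16,0,0.06],[1,0.1,-0.32,0,0.124],[1,0.15,-0.48,0,0.124],[1,0.2,-0.64,0,0.124],[1,0.26,-0.766,0,0.124],[1,0.26,-0.766,0,0.124],[1,0.26,-0.766,0,0.124]],
])

```text
time: 12.8
tcp_pos: [0.5612, -0.1497, 0.167]
eef_rot: [[-0.991, -0.134, -0.003], [-0.134, 0.991, 0.0], [0.003, 0.001, -1.0]]
force: [-0.1, -0.1, -1.6]
opening: 0.0852
grasp_force: 0.0
```

```bash
python3 look.py pad pad1 .5624 -.147 0.14
```

```text
t 12.8 tcp [ 0.5612 -0.1497  0.167 ] yaxis deg 97.71 j7 1.85
wrist [ 0.5633 -0.1486  1.7105] iou 0.978 shift units [0.008 0.005]
top [ 0.5619 -0.1483  1.707 ] iou 0.939 shift units [0.003 0.006]
side [ 0.5608 -0.146   1.7052] iou 0.919 shift units [-0.002  0.015]
```

>>> play_rows([
  [[1,0.004,0.002,-0.16,0.002],[1,0.004,0.002,-0.32,0.002],[1,0.004,0.002,-0.48,0.002],[1,0.004,0.002,-0.58,0.002],[1,0.004,0.002,-0.63,0.002],[1,0.004,0.002,-0.66,0.002],[1,0.004,0.002,-0.66,0.002]],
])

```text
time: 13.68
tcp_pos: [0.5628, -0.1457, 0.0036]
eef_rot: [[-0.99, -0.143, -0.001], [-0.143, 0.99, 0.001], [0.001, 0.001, -1.0]]
force: [0.0, -0.2, 0.2]
opening: 0.0852
grasp_force: 0.0
```

>>> play_rows([
  [[0.5,0,0,0,0],[0.5,0,0,0,0],[0.5,0,0,0,0],[0.5,0,0,0,0],[0.5,0,0,0,0],[0.5,0,0,0,0],[0.5,0,0,0,0]],
], squeeze=50)

```text
time: 14.27
tcp_pos: [0.5646, -0.1465, 0.0063]
eef_rot: [[-0.99, -0.142, 0.003], [-0.142, 0.99, -0.0], [-0.003, -0.001, -1.0]]
force: [-1.1, 0.5, 5.6]
opening: 0.0424
grasp_force: 3.1
```

>>> play_rows([
  [[0.5,0,0,0.05,0],[0.5,0,0,0.15,0],[0.5,0,0,0.3,0],[0.5,0,0,0.45,0],[0.5,0,0,0.6,-0.06],[0.5,-0.06,0.18,0.65,-0.126],[0.5,-0.12,0.34,0.65,-0.126],[0.5,-0.18,0.5,0.65,-0.126],[0.5,-0.26,0.65,0.65,-0.126],[0.5,-0.26,0.77,0.65,-0.126],[0.5,-0.26,0.77,0.65,-0.126],[0.5,-0.26,0.77,0.65,-0.126]],
])

```text
time: 15.27
tcp_pos: [0.4981, 0.049, 0.1684]
eef_rot: [[-0.999, 0.049, 0.002], [0.049, 0.999, 0.001], [-0.002, 0.001, -1.0]]
force: [0.1, -0.8, 0.6]
opening: 0.0429
grasp_force: 0.0
```

```bash
python3 jig.py w5.png pad pad1
```

```text
t 15.27 tcp [0.4981 0.049  0.1684] yaxis 87.18 open 0.0429 gf 0.0
jig [ 0.4971  0.0445 -0.0579] 0.6631709337234497
mark pocket []
pad [ 0.4981  0.049  -0.05  ] 0.0
```

View pics/w5.png

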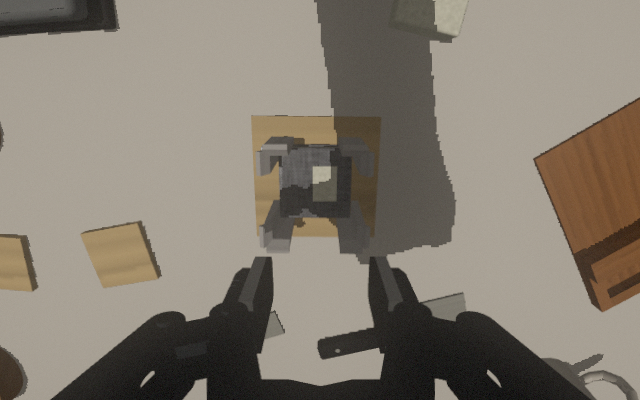

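The grip missed: the fingers rode over the pad (opening 42 mm). The tips stand about 5 mm behind the TCP at 60 mm opening. The pad is still at (120,253), so I'll go back and grip lower.

>>> play_rows([
  [[1,0.05,-0.16,0,0.06],[1,0.1,-0.32,0,0.124],[1,0.15,-0.48,0,0.124],[1,0.2,-0.64,0,0.126],[1,0.26,-0.77,0,0.126],[1,0.26,-0.77,0,0.126],[1,0.26,-0.77,0,0.126]],
])

```text
time: 16.05
tcp_pos: [0.5628, -0.1516, 0.1663]
eef_rot: [[-0.991, -0.134, -0.001], [-0.134, 0.991, -0.001], [0.001, -0.001, -1.0]]
force: [-1.0, -0.2, 0.4]
opening: 0.0853
grasp_force: 0.0
```

```bash
python3 look.py pad pad1 .5624 -.147 0.14
```

```text
t 16.05 tcp [ 0.5628 -0.1516  0.1663] yaxis deg 97.7 j7 1.86
wrist [ 0.5631 -0.1488  0.1375] iou 0.958 shift units [0.001 0.011]
top [ 0.5618 -0.148   0.136 ] iou 0.92 shift units [-0.004  0.015]
side [ 0.5616 -0.1463  1.7291] iou 0.924 shift units [-0.005  0.021]
```

>>> play_rows([
  [[1,0,-0.004,-0.16,0],[1,0,-0.004,-0.32,0],[1,0,-0.004,-0.48,0],[1,0,-0.004,-0.58,0],[1,0,-0.004,-0.64,0],[1,0,-0.004,-0.672,0],[1,0,-0.004,-0.672,0]],
])

```text
time: 16.93
tcp_pos: [0.5618, -0.1462, -0.0029]
eef_rot: [[-0.99, -0.144, -0.003], [-0.144, 0.99, 0.001], [0.003, 0.002, -1.0]]
force: [-0.0, 0.6, 0.2]
opening: 0.0856
grasp_force: 0.0
```

>>> play_rows([
  [[0.5,0,0,0,0],[0.5,0,0,0,0],[0.5,0,0,0,0],[0.5,0,0,0,0],[0.5,0,0,0,0],[0.5,0,0,0,0],[0.5,0,0,0,0]],
], squeeze=50)

```text
time: 17.52
tcp_pos: [0.5648, -0.1475, 0.0012]
eef_rot: [[-0.99, -0.142, 0.003], [-0.142, 0.99, -0.001], [-0.003, -0.001, -1.0]]
force: [-0.4, 0.9, 5.7]
opening: 0.0572
grasp_force: 52.2
```

>>> play_rows([
  [[0.5,0,0,0.05,0],[0.5,0,0,0.15,0],[0.5,0,0,0.3,0],[0.5,0,0,0.45,0],[0.5,0,0,0.6,-0.06],[0.5,-0.06,0.18,0.66,-0.126],[0.5,-0.12,0.34,0.66,-0.126],[0.5,-0.18,0.5,0.66,-0.126],[0.5,-0.262,0.65,0.66,-0.126],[0.5,-0.262,0.77,0.66,-0.126],[0.5,-0.262,0.77,0.66,-0.126],[0.5,-0.262,0.77,0.66,-0.126]],
])

```text
time: 18.52
tcp_pos: [0.4978, 0.0482, 0.1658]
eef_rot: [[-0.999, 0.049, 0.003], [0.049, 0.999, 0.001], [-0.003, 0.001, -1.0]]
force: [0.2, -1.1, -0.5]
opening: 0.0571
grasp_force: 53.3
```

```bash
python3 jig.py w6.png pad pad1; python3 -c "
import cv2;i=cv2.imread('pics/w6.png')[100:400,120:520];cv2.imwrite('pics/w6c.png',cv2.resize(i,None,fx=2,fy=2))"
```

```text
t 18.52 tcp [0.4978 0.0482 0.1658] yaxis 87.19 open 0.0571 gf 53.3
jig [0.4552 0.0467 1.5227] 0.5498063564300537
mark pocket []
pad [ 0.4978  0.0482 -0.05  ] 0.0
```

View pics/w6c.png

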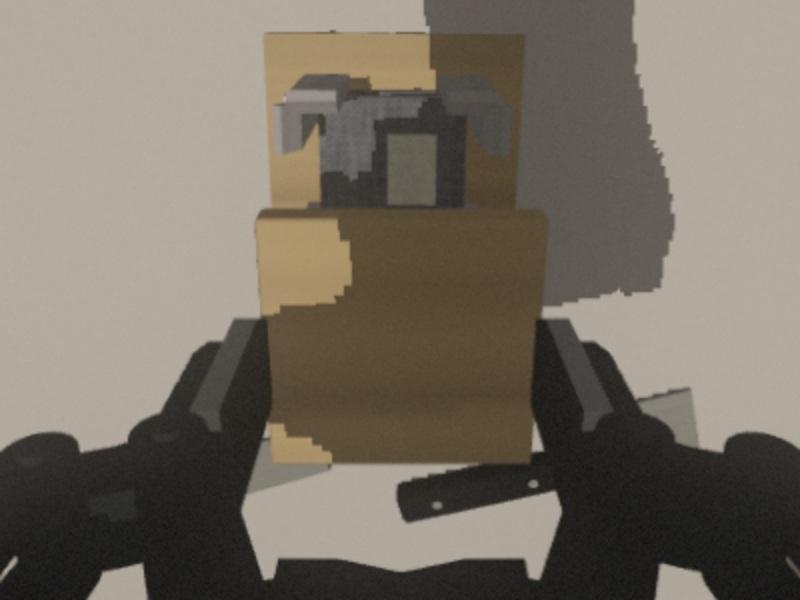

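Pad held level, near edge at crop y≈212. I'll lower it into the pocket.

>>> play_rows([
  [[0.5,-0.003,-0.002,-0.1,0],[0.5,-0.003,-0.002,-0.2,0],[0.5,-0.003,-0.002,-0.28,0],[0.5,-0.003,-0.002,-0.34,0],[0.5,-0.003,-0.002,-0.38,0],[0.5,-0.003,-0.002,-0.42,0],[0.5,-0.003,-0.002,-0.45,0],[0.5,-0.003,-0.002,-0.45,0]],
])

```text
time: 19.38
tcp_pos: [0.4969, 0.0439, 0.0503]
eef_rot: [[-0.998, 0.056, -0.001], [0.056, 0.998, -0.0], [0.001, -0.0, -1.0]]
force: [0.1, -0.6, 0.3]
opening: 0.0569
grasp_force: 53.3
```

>>> play_rows([
  [[0.5,0,0,-0.03,0],[0.5,0,0,-0.06,0],[0.5,0,0,-0.09,0],[0.5,0,0,-0.105,0],[0.5,0,0,-0.112,0],[0.5,0,0,-0.112,0],[0.5,0,0,-0.112,0]],
])

```text
time: 19.97
tcp_pos: [0.497, 0.0446, 0.025]
eef_rot: [[-0.998, 0.055, 0.0], [0.055, 0.998, -0.001], [-0.0, -0.001, -1.0]]
force: [-6.2, -1.2, 22.5]
opening: 0.0572
grasp_force: 57.1
```

>>> play_rows([
  [[0.8,0,0,0,0],[0.95,0,0,0,0],[0.95,0,0,0,0],[0.95,0,0,0,0],[0.95,0,0,0,0],[0.95,0,0,0.05,0],[0.95,0,0,0.2,0],[0.95,0,0,0.35,0],[0.95,0,0,0.5,0],[0.95,0,0,0.58,0],[0.95,0,0,0.58,0]],
])

```text
time: 20.88
tcp_pos: [0.5005, 0.045, 0.1732]
eef_rot: [[-0.998, 0.055, 0.009], [0.055, 0.998, 0.001], [-0.009, 0.001, -1.0]]
force: [0.1, 0.8, -0.4]
opening: 0.0812
grasp_force: 0.0
```

```bash
python3 chk.py wrist pad:pad1:.024; python3 - <<'E'
import sys;sys.path.insert(0,'.')
from h import *
c=r.read_camera('wrist');show(c,200,90,240,180,3,'w7.png')
E
```

```text
20.9 [0.50047261 0.04502318 0.17321719] [ 0.07230519  0.79529499 -0.36122323]
wrist jig [0.4971 0.0446 1.5174] 0.643 0.78
wrist pad1 [ 0.496   0.0442 -0.0499] 0.938 0.83
```

View pics/w7.png

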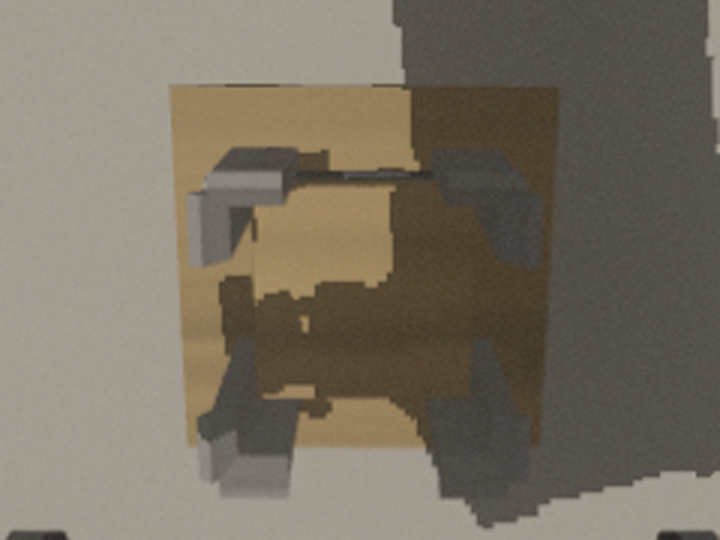

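>>> play_rows([
  [[1,0.04,-0.16,0,-0.027],[1,0.08,-0.32,0,-0.027],[1,0.12,-0.48,0,-0.027],[1,0.14,-0.64,0,-0.027],[1,0.14,-0.64,0,-0.027]],
])

```text
time: 21.5
tcp_pos: [0.5308, -0.126, 0.1663]
eef_rot: [[-0.994, 0.109, -0.003], [0.109, 0.994, -0.005], [0.002, -0.005, -1.0]]
force: [-0.1, -1.7, 0.9]
opening: 0.0857
grasp_force: 0.0
```

>>> play_rows([
  [[1,0.04,-0.16,0,0],[1,0.08,-0.32,0,0],[1,0.12,-0.48,0,0],[1,0.13,-0.64,0,0],[1,0.13,-0.644,0,0],[1,0.13,-0.644,0,0],[1,0.13,-0.644,0,0]],
])

```text
time: 22.08
tcp_pos: [0.5632, -0.2755, 0.166]
eef_rot: [[-0.995, 0.098, -0.003], [0.098, 0.995, 0.002], [0.004, 0.002, -1.0]]
force: [-0.1, 0.9, -0.3]
opening: 0.0853
grasp_force: 0.0
```

```bash
python3 look.py pad pad1 .5644 -.277 -0.1
```

```text
t 22.08 tcp [ 0.5632 -0.2755  0.166 ] yaxis deg 84.37 j7 1.86
wrist [ 0.5665 -0.2785  1.4698] iou 0.971 shift units [ 0.013 -0.012]
top [ 0.5648 -0.2788  1.4682] iou 0.935 shift units [ 0.006 -0.013]
side [ 0.5647 -0.2769  1.4705] iou 0.938 shift units [ 0.006 -0.005]
```

Pad A lies square in the pocket. Gripping pad B.

>>> play_rows([
  [[1,0.004,-0.008,-0.16,0],[1,0.004,-0.008,-0.32,0],[1,0.004,-0.008,-0.48,0],[1,0.004,-0.008,-0.58,0],[1,0.004,-0.008,-0.64,0],[1,0.004,-0.008,-0.676,0],[1,0.004,-0.008,-0.676,0]],
])

```text
time: 22.97
tcp_pos: [0.5648, -0.2777, -0.002]
eef_rot: [[-0.995, 0.097, -0.002], [0.097, 0.995, 0.001], [0.002, 0.001, -1.0]]
force: [-1.0, 1.1, 0.4]
opening: 0.0852
grasp_force: 0.0
```

>>> play_rows([
  [[0.5,0,0,0,0],[0.5,0,0,0,0],[0.5,0,0,0,0],[0.5,0,0,0,0],[0.5,0,0,0,0],[0.5,0,0,0,0],[0.5,0,0,0,0]],
], squeeze=50)

```text
time: 23.55
tcp_pos: [0.5673, -0.2792, 0.0024]
eef_rot: [[-0.995, 0.098, 0.004], [0.098, 0.995, -0.002], [-0.004, -0.001, -1.0]]
force: [-0.5, 1.2, 6.0]
opening: 0.0561
grasp_force: 51.7
```

>>> play_rows([
  [[0.5,0,0,0.05,0],[0.5,0,0,0.15,0],[0.5,0,0,0.3,0],[0.5,0,0,0.45,0],[0.5,0,0,0.6,0],[0.5,-0.04,0.16,0.66,0.027],[0.5,-0.08,0.32,0.66,0.027],[0.5,-0.12,0.48,0.66,0.027],[0.5,-0.14,0.64,0.66,0.027],[0.5,-0.14,0.646,0.66,0.027],[0.5,-0.14,0.646,0.66,0.027]],
])

```text
time: 24.47
tcp_pos: [0.5311, -0.1133, 0.1665]
eef_rot: [[-0.999, 0.049, 0.003], [0.049, 0.999, 0.001], [-0.003, 0.001, -1.0]]
force: [0.6, -1.5, -0.4]
opening: 0.056
grasp_force: 53.0
```

>>> play_rows([
  [[0.5,-0.04,0.16,0,0],[0.5,-0.08,0.32,0,0],[0.5,-0.12,0.48,0,0],[0.5,-0.132,0.6,0,0],[0.5,-0.132,0.646,0,0],[0.5,-0.132,0.646,0,0],[0.5,-0.132,0.646,0,0]],
])

```text
time: 25.05
tcp_pos: [0.4984, 0.0436, 0.1653]
eef_rot: [[-0.998, 0.055, 0.002], [0.055, 0.998, -0.001], [-0.002, -0.001, -1.0]]
force: [-0.2, -1.2, -0.0]
opening: 0.0566
grasp_force: 53.0
```

```bash
python3 - <<'E'
from h import *
s=r.sense();t=s['tcp_pos'];print(s['time'],t,s['opening'],s['grasp_force'])
c=r.read_camera('wrist')
m=[d for d in r.cut_out('pad1','wrist') if d['pixels'].sum()>3000]
for d in m:
    v,u=np.nonzero(d['pixels']);print(len(u),u.min(),u.max(),v.min(),v.max())
show(c,120,100,400,300,1.5,'w8.png')
E
```

```text
25.05 [0.49839453 0.04357655 0.16531017] 0.05663706211802889 53.043896555900574
4007 284 360 148 204
17235 248 394 204 332
```

View pics/w8.png

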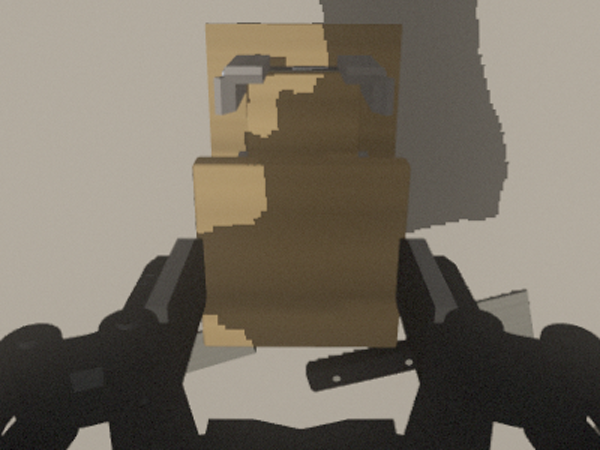

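Pad B held square, near edge at crop y≈160. Lowering it.

>>> play_rows([
  [[0.5,-0.002,0,-0.1,0],[0.5,-0.002,0,-0.2,0],[0.5,-0.002,0,-0.28,0],[0.5,-0.002,0,-0.34,0],[0.5,-0.002,0,-0.38,0],[0.5,-0.002,0,-0.42,0],[0.5,-0.002,0,-0.45,0],[0.5,-0.002,0,-0.48,0],[0.5,-0.002,0,-0.51,0],[0.5,-0.002,0,-0.525,0],[0.5,-0.002,0,-0.525,0],[0.5,-0.002,0,-0.525,0]],
])

```text
time: 26.15
tcp_pos: [0.498, 0.0445, 0.0341]
eef_rot: [[-0.998, 0.055, 0.002], [0.055, 0.998, -0.0], [-0.002, 0.0, -1.0]]
force: [-1.9, -1.4, 9.0]
opening: 0.0563
grasp_force: 73.2
```

>>> play_rows([
  [[0.8,0,0,0,0],[0.95,0,0,0,0],[0.95,0,0,0,0],[0.95,0,0,0,0],[0.95,0,0,0,0],[0.95,0,0,0.05,0],[0.95,0,0,0.2,0],[0.95,0,0,0.35,0],[0.95,0,0,0.5,0],[0.95,0,0,0.54,0],[0.95,0,0,0.54,0]],
])

```text
time: 27.07
tcp_pos: [0.4997, 0.0448, 0.1717]
eef_rot: [[-0.998, 0.055, 0.008], [0.055, 0.998, 0.001], [-0.007, 0.001, -1.0]]
force: [-1.1, -0.6, -0.5]
opening: 0.0811
grasp_force: 0.0
```

```bash
python3 chk.py wrist pad:pad1:.032; python3 - <<'E'
from h import *
for cam in('top','side','wrist'):
    print(cam,[(round(d['p'],2),np.round(d['point'],3).tolist()) for d in r.mark_of('pad1',cam)],[(round(d['p'],2),np.round(d['point'],3).tolist()) for d in r.mark_of('disc',cam)])
E
```

```text
27.1 [0.49973023 0.04484966 0.17171805] [-1.07239079 -0.60162131 -0.45472268]
wrist jig [0.4973 0.0443 1.516 ] 0.614 0.83
wrist pad1 [0.4969 0.0442 1.4827] 0.949 0.91
top [(0.66, [0.496, 0.045, 0.025]), (0.56, [0.564, -0.28, -0.004])] [(0.89, [0.433, -0.273, 0.003]), (0.15, [0.499, 0.045, 0.008])]
side [(0.64, [0.496, 0.04, 0.023]), (0.26, [0.644, -0.004, 0.003])] [(0.81, [0.434, -0.265, -0.0])]
wrist [(0.81, [0.498, 0.048, 0.034])] []
```

>>> play_rows([
  [[1,-0.04,-0.16,0,0],[1,-0.08,-0.32,0,0],[1,-0.12,-0.48,0,0],[1,-0.13,-0.62,0,0],[1,-0.13,-0.62,0,0]],
])

```text
time: 27.93
tcp_pos: [0.4627, -0.1187, 0.1678]
eef_rot: [[-0.998, 0.065, -0.001], [0.065, 0.998, -0.004], [0.001, -0.004, -1.0]]
force: [0.7, -0.9, 0.0]
opening: 0.0855
grasp_force: 0.0
```

>>> play_rows([
  [[1,-0.04,-0.16,0,0],[1,-0.08,-0.32,0,0],[1,-0.12,-0.48,0,0],[1,-0.124,-0.626,0,0],[1,-0.124,-0.626,0,0],[1,-0.124,-0.626,0,0],[1,-0.124,-0.626,0,0]],
])

```text
time: 28.52
tcp_pos: [0.4334, -0.2662, 0.1675]
eef_rot: [[-0.998, 0.055, -0.001], [0.055, 0.998, 0.001], [0.001, 0.001, -1.0]]
force: [-0.4, 0.2, -0.2]
opening: 0.0851
grasp_force: 0.0
```

```bash
python3 look.py disc disc .4333 -.267 0; python3 - <<'E'
from h import *
for cam in('top','side'):
    r.read_camera(cam)
    print(cam,[(round(d['p'],2),np.round(d['point'],3).tolist()) for d in r.mark_of('pad1',cam)])
E
```

```text
t 28.52 tcp [ 0.4334 -0.2662  0.1675] yaxis deg 86.82 j7 2.01
wrist [ 0.4338 -0.2681  0.1866] iou 0.961 shift units [ 0.002 -0.008]
top [ 0.4312 -0.267   0.1084] iou 0.749 shift units [-0.009 -0.003]
side [ 0.4352 -0.2657  0.0238] iou 0.893 shift units [0.007 0.002]
top [(0.68, [0.498, 0.041, 0.03])]
side [(0.69, [0.501, 0.044, 0.028]), (0.59, [0.495, 0.047, 0.004]), (0.37, [0.498, 0.038, 0.024])]
```

>>> play_rows([
  [[1,0.002,-0.004,-0.16,0],[1,0.002,-0.004,-0.32,0],[1,0.002,-0.004,-0.48,0],[1,0.002,-0.004,-0.58,0],[1,0.002,-0.004,-0.64,0],[1,0.002,-0.004,-0.667,0],[1,0.002,-0.004,-0.667,0]],
])

```text
time: 29.6
tcp_pos: [0.4329, -0.2673, -0.0002]
eef_rot: [[-0.998, 0.055, -0.003], [0.055, 0.998, 0.002], [0.003, 0.001, -1.0]]
force: [-0.2, 0.8, 0.4]
opening: 0.0851
grasp_force: 0.0
```

>>> play_rows([
  [[0.5,0,0,0,0],[0.5,0,0,0,0],[0.5,0,0,0,0],[0.5,0,0,0,0],[0.5,0,0,0,0],[0.5,0,0,0,0],[0.5,0,0,0,0]],
], squeeze=50)

```text
time: 30.18
tcp_pos: [0.4352, -0.2687, 0.0035]
eef_rot: [[-0.998, 0.055, 0.003], [0.055, 0.998, -0.002], [-0.003, -0.001, -1.0]]
force: [-0.7, 0.5, 6.2]
opening: 0.0572
grasp_force: 51.7
```

>>> play_rows([
  [[0.5,0,0,0.05,0],[0.5,0,0,0.15,0],[0.5,0,0,0.3,0],[0.5,0,0,0.45,0],[0.5,0,0,0.6,0],[0.5,0.04,0.16,0.66,0],[0.5,0.08,0.32,0.66,0],[0.5,0.12,0.48,0.66,0],[0.5,0.13,0.62,0.66,0],[0.5,0.13,0.62,0.66,0]],
])

```text
time: 31.02
tcp_pos: [0.4681, -0.1044, 0.1681]
eef_rot: [[-0.999, 0.045, 0.003], [0.045, 0.999, 0.003], [-0.003, 0.003, -1.0]]
force: [-0.9, 1.8, -0.6]
opening: 0.0565
grasp_force: 53.3
```

>>> play_rows([
  [[0.5,0.04,0.16,0,0],[0.5,0.08,0.32,0,0],[0.5,0.12,0.48,0,0],[0.5,0.122,0.6,0,0],[0.5,0.122,0.63,0,0],[0.5,0.122,0.63,0,0],[0.5,0.122,0.63,0,0]],
])

```text
time: 31.6
tcp_pos: [0.497, 0.0439, 0.167]
eef_rot: [[-0.999, 0.054, 0.001], [0.054, 0.999, -0.001], [-0.001, -0.001, -1.0]]
force: [-0.4, 0.1, -0.4]
opening: 0.0569
grasp_force: 53.4
```

```bash
python3 - <<'E'
from h import *
s=r.sense();t=s['tcp_pos'];print(s['time'],t,s['opening'],s['grasp_force'])
c=r.read_camera('wrist')
show(c,120,100,400,300,1.5,'w9.png')
for d in r.cut_out('disc','wrist'):
    v,u=np.nonzero(d['pixels']);print(len(u),u.min(),u.max(),v.min(),v.max(),fit('disc',[(c,d['pixels'])],(t[0],t[1],0),.165))
E
```

```text
31.6 [0.49701044 0.04389103 0.16703667] 0.0569286530909466 53.37141394615173
14060 253 388 204 334 (array([0.49568867, 0.04366361, 0.24240749]), np.float64(0.9335266351699829))
2094 324 473 293 358 (array([ 0.56166455,  0.0613661 , -0.92223097]), np.float64(0.29989850521087646))
```

View pics/w9.png

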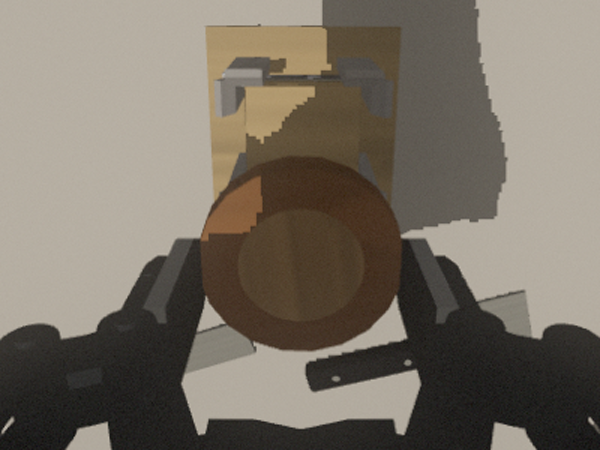

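Disc held level and centred at crop (300,253). Lowering it.

>>> play_rows([
  [[0.5,0,0,-0.1,0],[0.5,0,0,-0.2,0],[0.5,0,0,-0.28,0],[0.5,0,0,-0.34,0],[0.5,0,0,-0.38,0],[0.5,0,0,-0.42,0],[0.5,0,0,-0.45,0],[0.5,0,0,-0.48,0],[0.5,0,0,-0.5,0],[0.5,0,0,-0.505,0],[0.5,0,0,-0.505,0],[0.5,0,0,-0.505,0]],
])

```text
time: 32.7
tcp_pos: [0.4974, 0.0441, 0.0432]
eef_rot: [[-0.998, 0.056, 0.001], [0.056, 0.998, -0.001], [-0.001, -0.001, -1.0]]
force: [-10.4, -2.0, 33.2]
opening: 0.0568
grasp_force: 57.2
```

>>> play_rows([
  [[0.8,0,0,0,0],[0.95,0,0,0,0],[0.95,0,0,0,0],[0.95,0,0,0,0],[0.95,0,0,0,0],[0.95,0,0,0.05,0],[0.95,0,0,0.2,0],[0.95,0,0,0.35,0],[0.95,0,0,0.5,0],[0.95,0,0,0.54,0],[0.95,0,0,0.54,0]],
])

```text
time: 33.62
tcp_pos: [0.4997, 0.0449, 0.1785]
eef_rot: [[-0.998, 0.055, 0.007], [0.055, 0.998, 0.001], [-0.007, 0.001, -1.0]]
force: [0.2, 0.0, -0.1]
opening: 0.0809
grasp_force: 0.0
```

```bash
python3 chk.py wrist disc:disc:.04 pad:pad1:.032; python3 look.py scraper scraper .6595 .1285 1.785; python3 - <<'E'
from h import *
hold(.012)
c=r.read_camera('wrist')
for k in('holder',): 
    d=r.cut_out(k,'wrist'); print([ (round(e['p'],2),e['pixels'].sum()) for e in d])
for n in('wrist','side','top'):
  r.read_camera(n)
  for t in('slot_wide','slot_narrow','holder'): print(n,t,[(round(d['p'],2),np.round(d['point'],4).tolist()) for d in r.mark_of(t,n)][:2])
E
```

```text
33.6 [0.49969633 0.04490149 0.17853008] [ 0.23386539  0.03076519 -0.07970605]
wrist jig [0.4968 0.0444 1.5123] 0.608 0.84
wrist disc [0.5001 0.0782 3.0223] 0.081 0.74
wrist disc [0.4964 0.0438 0.1303] 0.972 0.66
wrist pad1 [ 0.502   0.0909 -0.053 ] 0.143 0.64
t 33.82 tcp [0.4956 0.0444 0.1734] yaxis deg 86.84 j7 1.31
wrist [0.6613 0.1267 1.7754] iou 0.655 shift units [0.663 0.329]
top none
side [0.6593 0.1359 1.8012] iou 0.737 shift units [0.655 0.366]
[(0.92, np.int64(14065))]
wrist slot_wide [(0.59, [0.5645, 0.3319, 0.0057]), (0.56, [0.4965, 0.0462, 0.0384])]
wrist slot_narrow []
wrist holder [(0.89, [0.551, 0.3567, -0.0027])]
side slot_wide [(0.89, [0.5579, 0.326, 0.0046])]
side slot_narrow [(0.74, [0.53, 0.3933, 0.0062])]
side holder [(0.8, [0.551, 0.3601, 0.0004])]
top slot_wide [(0.89, [0.5607, 0.3277, 0.0054])]
top slot_narrow [(0.62, [0.5292, 0.3942, 0.0055]), (0.39, [0.7041, -0.353, 0.0007])]
top holder [(0.94, [0.5498, 0.3572, 0.0015])]
```

Disc placed (fit within about 1 mm of centre). For the tools, I'll take a better wrist viewpoint over both.

>>> play_rows([
  [[0.5,0,0,0.1,0],[0.5,0.1,0.08,0.224,0],[0.5,0.25,0.08,0.224,0],[0.5,0.4,0.08,0.224,0],[0.5,0.572,0.08,0.224,0],[0.5,0.572,0.08,0.224,0],[0.5,0.572,0.08,0.224,0],[0.5,0.572,0.08,0.224,0]],
])

```text
time: 35.48
tcp_pos: [0.639, 0.0646, 0.23]
eef_rot: [[-0.998, 0.055, -0.002], [0.055, 0.998, 0.0], [0.002, -0.0, -1.0]]
force: [-0.5, -0.8, -0.4]
opening: 0.0429
grasp_force: 0.0
```

```bash
python3 look.py scraper scraper .6595 .1285 1.785;python3 look.py knife knife .666 -.065 1.858; python3 - <<'E'
from h import *
hold(.012)
c=r.read_camera('wrist');L=r.cut_out('holder','wrist')
if L: print('holder',fit('holder',[(c,max(L,key=lambda d:d['p'])['pixels'])],(.549,.357,.51)))
for t in('scraper_tip','knife_tip','slot_wide','slot_narrow'): print(t,[(round(d['p'],2),np.round(d['point'],4).tolist()) for d in r.mark_of(t,'wrist')][:2])
E
```

```text
t 35.48 tcp [0.639  0.0646 0.23  ] yaxis deg 86.84 j7 1.31
wrist [0.6611 0.126  1.7859] iou 0.956 shift units [0.088 0.245]
top none
side [0.6602 0.1324 1.7782] iou 0.85 shift units [0.085 0.271]
t 35.78 tcp [0.6394 0.0646 0.2319] yaxis deg 86.85 j7 1.31
wrist [ 0.667  -0.0664  1.8535] iou 0.907 shift units [ 0.111 -0.524]
top none
side [ 0.665  -0.061   1.8455] iou 0.835 shift units [ 0.102 -0.502]
holder (array([0.54851826, 0.35736949, 0.50608715]), np.float64(0.9925296306610107))
scraper_tip [(0.9, [0.6455, 0.1923, -0.0024])]
knife_tip [(0.69, [0.6451, 0.0001, 0.0011])]
slot_wide [(0.8, [0.5604, 0.3264, 0.0047])]
slot_narrow []
```

>>> play_rows([
  [[0.5,-0.04,0.16,0,0],[0.5,-0.08,0.32,0,0],[0.5,-0.1,0.48,0,0],[0.5,-0.12,0.62,0,0],[0.5,-0.12,0.62,0,0]],
])

```text
time: 36.8
tcp_pos: [0.6064, 0.2314, 0.2314]
eef_rot: [[-0.999, 0.043, -0.001], [0.043, 0.999, 0.007], [0.002, 0.007, -1.0]]
force: [-0.4, 1.7, 0.6]
opening: 0.0427
grasp_force: 0.0
```

>>> play_rows([
  [[0.5,-0.04,0.16,-0.1,0],[0.5,-0.08,0.32,-0.1,0],[0.5,-0.1,0.48,-0.1,0],[0.5,-0.12,0.62,-0.1,0],[0.5,-0.12,0.62,-0.1,0],[0.5,-0.12,0.62,-0.1,0],[0.5,-0.12,0.62,-0.1,0]],
])

```text
time: 37.38
tcp_pos: [0.58, 0.3741, 0.2056]
eef_rot: [[-0.999, 0.055, -0.0], [0.055, 0.999, -0.001], [0.0, -0.001, -1.0]]
force: [-0.2, -1.4, 1.0]
opening: 0.0428
grasp_force: 0.0
```

```bash
python3 - <<'E'
from h import *
hold(.012)
c=r.read_camera('wrist');print(r.sense()['tcp_pos'],np.round(c['pose'][:3,3],3))
L=r.cut_out('holder','wrist');p,i=fit('holder',[(c,max(L,key=lambda d:d['p'])['pixels'])],(.5485,.357,.506));print(p,i)
for t in('slot_wide','slot_narrow'): print(t,[(round(d['p'],2),np.round(d['point'],4).tolist()) for d in r.mark_of(t,'wrist')][:2])
def rect(z):
    Y,X=np.meshgrid(np.linspace(-.08,.08,640),np.linspace(-.02,.08,400))
    P=np.c_[X.ravel(),Y.ravel(),np.full(X.size,z)]
    q=proj(c,place(P,p)).astype(np.float32).reshape(400,640,2)
    return cv2.remap(c['color'][...,::-1].copy(),q[...,0],q[...,1],cv2.INTER_CUBIC)
cv2.imwrite('pics/rect.png',rect(.016))
E
```

```text
[0.58076717 0.37266413 0.20577029] [0.502 0.378 0.348]
[0.54938331 0.35689261 0.50694072] 0.9885825514793396
slot_wide [(0.78, [0.563, 0.3261, 0.0033])]
slot_narrow [(0.94, [0.5248, 0.3923, 0.0028])]
```

View pics/rect.png

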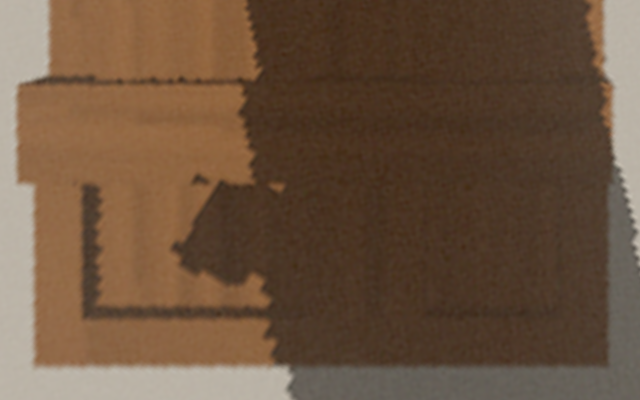

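Rectified view (4 px/mm): the wide slot's left rib edge is at px 83 and the narrow slot spans px 424–557. That puts slot centres at about y=-32 mm and +43 mm in the holder frame. Now pick the scraper.

>>> play_rows([
  [[0.5,0.05,-0.14,0,-0.08],[0.5,0.1,-0.28,0,-0.16],[0.5,0.15,-0.42,0,-0.24],[0.5,0.175,-0.556,0,-0.32],[0.5,0.175,-0.556,0,-0.4],[0.5,0.175,-0.556,0,-0.414]],
])

```text
time: 38.08
tcp_pos: [0.6256, 0.2295, 0.2065]
eef_rot: [[-0.752, 0.659, 0.001], [0.659, 0.752, -0.002], [-0.002, -0.001, -1.0]]
force: [-1.0, 0.7, -0.3]
opening: 0.0425
grasp_force: 0.0
```

>>> play_rows([
  [[0.5,0.05,-0.14,0,-0.08],[0.5,0.1,-0.28,0,-0.16],[0.5,0.15,-0.42,0,-0.24],[0.5,0.175,-0.556,-0.1,-0.32],[0.5,0.175,-0.556,-0.2,-0.4],[0.5,0.175,-0.556,-0.3,-0.414],[0.5,0.175,-0.556,-0.4,-0.414],[0.5,0.175,-0.556,-0.4,-0.414],[0.5,0.175,-0.556,-0.4,-0.414]],
])

```text
time: 38.83
tcp_pos: [0.666, 0.0973, 0.1048]
eef_rot: [[-0.216, 0.976, -0.004], [0.976, 0.216, 0.0], [0.001, -0.003, -1.0]]
force: [-0.9, -0.1, 1.3]
opening: 0.0427
grasp_force: 0.0
```

```bash
python3 look.py scraper scraper .661 .126 1.786
```

```text
t 38.83 tcp [0.666  0.0973 0.1048] yaxis deg 12.47 j7 0.08
wrist [0.6614 0.1258 1.7868] iou 0.968 shift units [-0.018  0.114]
top none
side [0.6596 0.1311 1.791 ] iou 0.886 shift units [-0.026  0.135]
```

>>> play_rows([
  [[0.5,0.002,0,-0.12,0],[0.5,0.002,0,-0.24,0],[0.5,0.002,0,-0.34,0],[0.5,0.002,0,-0.39,0],[0.5,0.002,0,-0.408,0],[0.5,0.002,0,-0.408,0]],
])

```text
time: 39.63
tcp_pos: [0.6676, 0.0965, 0.0036]
eef_rot: [[-0.214, 0.977, -0.001], [0.977, 0.214, -0.0], [0.0, -0.001, -1.0]]
force: [-0.1, 0.2, 0.8]
opening: 0.0429
grasp_force: 0.0
```

>>> play_rows([
  [[0,0,0,0,0],[0,0,0,0,0],[0,0,0,0,0],[0,0,0,0,0],[0,0,0,0,0],[0,0,0,0,0]],
], squeeze=60)

```text
time: 40.13
tcp_pos: [0.6698, 0.0968, 0.0064]
eef_rot: [[-0.213, 0.977, 0.004], [0.977, 0.213, 0.001], [-0.0, 0.004, -1.0]]
force: [-0.4, 0.1, 8.3]
opening: 0.0157
grasp_force: 60.9
```

>>> play_rows([
  [[0,0,0,0.05,0],[0,0,0,0.2,0],[0,0,0,0.35,0],[0,0,0,0.45,0],[0,0,0,0.45,0]],
])

```text
time: 40.55
tcp_pos: [0.6727, 0.0972, 0.1248]
eef_rot: [[-0.213, 0.977, 0.012], [0.977, 0.213, 0.002], [-0.0, 0.012, -1.0]]
force: [1.0, 0.0, 0.4]
opening: 0.0157
grasp_force: 60.0
```

```bash
python3 - <<'E'
from h import *
s=r.sense();t=s['tcp_pos'];print(t,s['opening'],s['grasp_force'])
c=r.read_camera('wrist');L=r.cut_out('scraper','wrist')
for z in(t[2]-.003,): 
    x,i=fit('scraper',[(c,L[0]['pixels'])],(.6614,.1258,1.7868),z);print(np.round(x,4),i,'offset along', (x[:2]-t[:2])@[np.cos(x[2]),np.sin(x[2])])
print([np.round(d['point'],4) for d in r.mark_of('scraper_tip','wrist')][:1])
E
```

```text
[0.67266931 0.09715914 0.12483765] 0.01571990539151394 60.04385948181152
[0.6669 0.1265 1.7941] 0.9363285303115845 offset along 0.029868579458120763
[array([0.6505, 0.1882, 0.1177])]
```

Scraper held straight (grip 30 mm behind the joint). Carrying it to the holder.

>>> play_rows([
  [[0,-0.08,0.07,0,-0.07],[0,-0.16,0.14,0,-0.14],[0,-0.24,0.21,0,-0.21],[0,-0.32,0.28,0,-0.28],[0,-0.4,0.35,0,-0.35],[0,-0.48,0.42,0,-0.42],[0,-0.56,0.49,0,-0.49],[0,-0.64,0.56,0,-0.56],[0,-0.72,0.63,0,-0.63],[0,-0.808,0.71,0,-0.7],[0,-0.808,0.71,0,-0.77],[0,-0.808,0.71,0,-0.814]],
])

```text
time: 41.7
tcp_pos: [0.4624, 0.2755, 0.1148]
eef_rot: [[0.875, 0.485, -0.004], [0.485, -0.875, -0.002], [-0.004, -0.0, -1.0]]
force: [0.2, -0.6, -1.1]
opening: 0.0158
grasp_force: 60.1
```

>>> play_rows([
  [[0,0,0,-0.05,0],[0,0,0,-0.1,0],[0,0,0,-0.2,0],[0,0,0,-0.2,0],[0,0,0,-0.2,0]],
])

```text
time: 42.12
tcp_pos: [0.4638, 0.2724, 0.0643]
eef_rot: [[0.874, 0.485, -0.005], [0.485, -0.874, -0.004], [-0.006, 0.001, -1.0]]
force: [0.7, 0.4, -0.5]
opening: 0.0158
grasp_force: 60.0
```

```bash
cat > tool.py <<'E'
import sys
from h import *
# tool in hand: pose in the holder frame
k=sys.argv[1];y0=float(sys.argv[2]);H=np.array([.549,.3571]);th=.507;E=np.array([[np.cos(th),np.sin(th)],[-np.sin(th),np.cos(th)]])
s=r.sense();t=s['tcp_pos'];R=s['eef_rot'];print(round(s['time'],1),np.round(t,4),'tw',np.degrees(np.arctan2(R[1,1],R[0,1])),s['force'],s['opening'],s['grasp_force'])
print('tcp in holder',np.round(E@(t[:2]-H),4))
und=float(sys.argv[3]) if len(sys.argv)>3 else t[2]-.006
for cam in('wrist','top','side'):
    c=r.read_camera(cam)
    for d in r.cut_out(k,cam)[:2]:
        x,i=fit(k,[(c,d['pixels'])],(t[0]+.03*E[0,0],t[1]+.03*E[0,1],th),und);e=E@(x[:2]-H)
        print(cam,'iou',round(i,3),'origin in holder',np.round(e,4),'yaw rel',round(x[2]-th,3),'tip x',round(e[0]+.068*np.cos(x[2]-th),4),'tip y',round(e[1]+.068*np.sin(x[2]-th)-y0,4))
    print(cam,'mark tip',[(round(d['p'],2),np.round(np.r_[E@(d['point'][:2]-H)-[0,y0],d['point'][2]],4)) for d in r.mark_of(k+'_tip',cam)][:1])
E
python3 tool.py scraper -.032
```

```text
42.1 [0.4638 0.2724 0.0643] tw -60.955010706403534 [ 0.73939231  0.36474138 -0.4709256 ] 0.015804948682359807 59.990222454071045
tcp in holder [-0.1156 -0.0327]
wrist iou 0.972 origin in holder [-0.0842 -0.0335] yaw rel 0.011 tip x -0.0162 tip y -0.0007
wrist mark tip [(0.73, array([-0.0209, -0.0005,  0.0573]))]
top iou 0.336 origin in holder [-0.0785 -0.0353] yaw rel -0.073 tip x -0.0107 tip y -0.0083
top mark tip [(0.81, array([-0.0109,  0.0017,  0.0616]))]
side iou 0.493 origin in holder [-0.0736 -0.0227] yaw rel 0.111 tip x -0.006 tip y 0.0168
side mark tip [(0.78, array([-0.0149,  0.0007,  0.062 ]))]
```

>>> play_rows([
  [[0,0,0,-0.08,0],[0,0,0,-0.16,0],[0,0,0,-0.2,0],[0,0,0,-0.216,0],[0,0,0,-0.216,0],[0,0,0,-0.216,0]],
])

```text
time: 43.07
tcp_pos: [0.4662, 0.2741, 0.0129]
eef_rot: [[0.874, 0.486, 0.0], [0.486, -0.874, 0.0], [0.0, 0.0, -1.0]]
force: [0.2, 0.9, -0.8]
opening: 0.0161
grasp_force: 60.0
```

>>> play_rows([
  [[0,0.035,0.0194,0,0],[0,0.07,0.0388,0,0],[0,0.1,0.0555,0,0],[0,0.1,0.0555,0,0],[0,0.1,0.0555,0,0]],
])

```text
time: 43.48
tcp_pos: [0.492, 0.2885, 0.0129]
eef_rot: [[0.874, 0.486, 0.001], [0.486, -0.874, 0.001], [0.001, 0.0, -1.0]]
force: [-0.9, -0.4, -1.2]
opening: 0.0159
grasp_force: 60.0
```

```bash
python3 tool.py scraper -.032
```

```text
43.5 [0.492  0.2885 0.0129] tw -60.93818549512319 [-0.85474257 -0.41823674 -1.22553671] 0.015923460441741828 60.0140118598938
tcp in holder [-0.0831 -0.0323]
wrist iou 0.892 origin in holder [-0.0515 -0.033 ] yaw rel 0.012 tip x 0.0165 tip y -0.0002
wrist mark tip []
top iou 0.303 origin in holder [-0.0557 -0.0329] yaw rel -0.016 tip x 0.0123 tip y -0.002
top iou 0.0 origin in holder [-0.0531 -0.0323] yaw rel 0.0 tip x 0.0149 tip y -0.0003
top mark tip [(0.7, array([0.0189, 0.0041, 0.0047]))]
side iou 0.734 origin in holder [-0.0546 -0.0282] yaw rel 0.036 tip x 0.0133 tip y 0.0062
side iou 0.0 origin in holder [-0.0531 -0.0323] yaw rel 0.0 tip x 0.0149 tip y -0.0003
side mark tip [(0.51, array([0.0099, 0.0013, 0.0054]))]
```

>>> play_rows([
  [[0,0.035,0.0194,0,0],[0,0.07,0.0388,0,0],[0,0.105,0.058,0,0],[0,0.13,0.072,0,0],[0,0.147,0.0816,0,0],[0,0.147,0.0816,0,0],[0,0.147,0.0816,-0.01,0],[0,0.147,0.0816,-0.016,0],[0,0.147,0.0816,-0.016,0]],
])

```text
time: 44.68
tcp_pos: [0.5278, 0.3084, 0.0103]
eef_rot: [[0.874, 0.485, 0.0], [0.485, -0.874, 0.001], [0.001, -0.001, -1.0]]
force: [-4.2, -2.4, 13.2]
opening: 0.0161
grasp_force: 61.7
```

```bash
python3 tool.py scraper -.032
```

```text
44.7 [0.5278 0.3084 0.0103] tw -60.95545560908264 [-4.24223947 -2.38267763 13.17117354] 0.01605044262051251 61.72438144683838
tcp in holder [-0.0422 -0.0323]
wrist iou 0.675 origin in holder [-0.0107 -0.0331] yaw rel 0.012 tip x 0.0573 tip y -0.0003
wrist mark tip [(0.75, array([ 0.0573, -0.0019,  0.0035]))]
top iou 0.273 origin in holder [-0.011  -0.0317] yaw rel 0.001 tip x 0.057 tip y 0.0004
top mark tip [(0.79, array([0.0602, 0.0028, 0.0051]))]
side iou 0.374 origin in holder [-0.0154 -0.0217] yaw rel 0.1 tip x 0.0523 tip y 0.0171
side mark tip [(0.72, array([ 0.0574, -0.0017,  0.003 ]))]
```

>>> play_rows([
  [[0.45,0,0,0,0],[0.45,0,0,0,0],[0.45,0,0,0,0],[0.45,0,0,0,0],[0.45,0,0,0,0],[0.45,0,0,0.05,0],[0.45,0,0,0.2,0],[0.45,0,0,0.35,0],[0.45,0,0,0.5,0],[0.45,0,0,0.65,0],[0.45,0,0,0.65,0]],
])

```text
time: 46.05
tcp_pos: [0.5326, 0.3105, 0.1803]
eef_rot: [[0.874, 0.485, 0.012], [0.485, -0.874, 0.008], [0.014, -0.001, -1.0]]
force: [1.0, 0.2, 1.9]
opening: 0.0381
grasp_force: 0.0
```

```bash
python3 tool.py scraper -.032 .004
```

```text
46.0 [0.5326 0.3105 0.1803] tw -60.98299663463469 [0.96894865 0.19365604 1.89107285] 0.03812902460283637 0.0
tcp in holder [-0.037  -0.0327]
wrist mark tip [(0.89, array([ 0.0537, -0.0054,  0.0046]))]
top mark tip []
side iou 0.25 origin in holder [ 0.0019 -0.0527] yaw rel 0.187 tip x 0.0687 tip y -0.008
side iou 0.545 origin in holder [-0.0131 -0.0229] yaw rel 0.112 tip x 0.0545 tip y 0.0167
side mark tip [(0.52, array([ 0.0551, -0.0001,  0.0086]))]
```

>>> play_rows([
  [[0.5,0.06,-0.15,0,0.08],[0.5,0.12,-0.3,0,0.16],[0.5,0.18,-0.45,0,0.24],[0.5,0.24,-0.6,0,0.32],[0.5,0.296,-0.75,0,0.4],[0.5,0.296,-0.807,0,0.43],[0.5,0.296,-0.807,0,0.43]],
])

```text
time: 47.08
tcp_pos: [0.6024, 0.0988, 0.1704]
eef_rot: [[0.385, 0.923, -0.001], [0.923, -0.385, -0.004], [-0.004, 0.001, -1.0]]
force: [-0.3, 0.2, 0.3]
opening: 0.0424
grasp_force: 0.0
```

>>> play_rows([
  [[0.5,0.06,-0.15,0,0.08],[0.5,0.12,-0.3,0,0.16],[0.5,0.18,-0.45,0,0.24],[0.5,0.24,-0.6,0,0.32],[0.5,0.296,-0.75,0,0.4],[0.5,0.296,-0.807,-0.1,0.427],[0.5,0.296,-0.807,-0.22,0.427],[0.5,0.296,-0.807,-0.22,0.427],[0.5,0.296,-0.807,-0.22,0.427]],
])

```text
time: 47.83
tcp_pos: [0.6736, -0.093, 0.1134]
eef_rot: [[-0.279, 0.96, -0.006], [0.96, 0.279, 0.002], [0.004, -0.005, -1.0]]
force: [0.8, 1.2, 0.1]
opening: 0.0425
grasp_force: 0.0
```

```bash
python3 look.py knife knife .667 -.0664 1.8535
```

```text
t 47.83 tcp [ 0.6736 -0.093   0.1134] yaxis deg 16.2 j7 0.46
wrist [ 0.6671 -0.0666  1.8583] iou 0.955 shift units [-0.026  0.106]
top none
side [ 0.6652 -0.062   1.8491] iou 0.888 shift units [-0.034  0.124]
```

>>> play_rows([
  [[0.5,0,0,-0.14,0.002],[0.5,0,0,-0.28,0.002],[0.5,0,0,-0.38,0.002],[0.5,0,0,-0.43,0.002],[0.5,0,0,-0.448,0.002],[0.5,0,0,-0.448,0.002]],
])

```text
time: 48.63
tcp_pos: [0.6756, -0.0949, 0.0038]
eef_rot: [[-0.282, 0.959, -0.001], [0.959, 0.282, 0.0], [0.0, -0.001, -1.0]]
force: [-0.2, -0.4, -0.3]
opening: 0.0421
grasp_force: 0.0
```

>>> play_rows([
  [[0,0,0,0,0],[0,0,0,0,0],[0,0,0,0,0],[0,0,0,0,0],[0,0,0,0,0],[0,0,0,0,0]],
], squeeze=60)

```text
time: 49.13
tcp_pos: [0.6777, -0.0954, 0.0066]
eef_rot: [[-0.282, 0.959, 0.004], [0.959, 0.282, -0.0], [-0.002, 0.004, -1.0]]
force: [0.2, 0.6, 7.1]
opening: 0.0139
grasp_force: 60.3
```

>>> play_rows([
  [[0,0,0,0.05,0],[0,0,0,0.2,0],[0,0,0,0.35,0],[0,0,0,0.45,0],[0,0,0,0.45,0],[0,0,0,0.45,0]],
])

```text
time: 49.63
tcp_pos: [0.6775, -0.0955, 0.1202]
eef_rot: [[-0.282, 0.959, 0.005], [0.96, 0.282, -0.0], [-0.002, 0.005, -1.0]]
force: [-0.1, 0.2, -1.1]
opening: 0.014
grasp_force: 59.4
```

```bash
python3 - <<'E'
from h import *
s=r.sense();t=s['tcp_pos'];print(t,s['opening'],s['grasp_force'])
c=r.read_camera('wrist');L=r.cut_out('knife','wrist')
x,i=fit('knife',[(c,L[0]['pixels'])],(t[0]-.0084,t[1]+.0288,1.857),t[2]-.006);print(np.round(x,4),i,'offset along', (x[:2]-t[:2])@[np.cos(x[2]),np.sin(x[2])])
E
```

```text
[ 0.67749284 -0.09545496  0.12016554] 0.014004652525043692 59.42265808582306Traceback (most recent call last):
  File "<stdin>", line 4, in <module>
IndexError: list index out of range
```

>>> play_rows([
  [[0,-0.08,0.14,0,-0.07],[0,-0.16,0.28,0,-0.14],[0,-0.24,0.42,0,-0.21],[0,-0.32,0.56,0,-0.28],[0,-0.4,0.7,0,-0.35],[0,-0.49,0.87,0,-0.42],[0,-0.49,0.87,0,-0.43]],
])

```text
time: 50.32
tcp_pos: [0.5469, 0.1316, 0.1142]
eef_rot: [[0.376, 0.927, -0.008], [0.927, -0.376, 0.003], [0.0, -0.008, -1.0]]
force: [-1.1, 1.3, -0.8]
opening: 0.0141
grasp_force: 59.4
```

>>> play_rows([
  [[0,-0.08,0.14,0,-0.07],[0,-0.16,0.28,0,-0.14],[0,-0.24,0.42,0,-0.21],[0,-0.32,0.56,0,-0.28],[0,-0.4,0.7,0,-0.35],[0,-0.48,0.84,0,-0.42],[0,-0.495,0.87,0,-0.429],[0,-0.495,0.87,-0.1,-0.429],[0,-0.495,0.87,-0.2,-0.429],[0,-0.495,0.87,-0.2,-0.429],[0,-0.495,0.87,-0.2,-0.429]],
])

```text
time: 51.23
tcp_pos: [0.4275, 0.3379, 0.0645]
eef_rot: [[0.874, 0.486, -0.004], [0.485, -0.874, -0.005], [-0.006, 0.002, -1.0]]
force: [-0.9, -0.1, -0.7]
opening: 0.0138
grasp_force: 59.4
```

```bash
python3 tool.py knife .043
```

```text
51.2 [0.4275 0.3379 0.0645] tw -60.95407920147824 [-0.94977606 -0.0692702  -0.67759053] 0.013797482302450988 59.39815163612366
tcp in holder [-0.1155  0.0423]
wrist iou 0.951 origin in holder [-0.0834  0.0414] yaw rel 0.009 tip x -0.0154 tip y -0.001
wrist mark tip [(0.68, array([-0.0186, -0.0034,  0.0572]))]
top iou 0.539 origin in holder [-0.0798  0.0424] yaw rel -0.003 tip x -0.0118 tip y -0.0007
top iou 0.225 origin in holder [-0.0378  0.0018] yaw rel 0.283 tip x 0.0275 tip y -0.0222
top mark tip [(0.68, array([-0.0101, -0.0018,  0.0617]))]
side iou 0.0 origin in holder [-0.0855  0.0423] yaw rel 0.0 tip x -0.0175 tip y -0.0007
side iou 0.644 origin in holder [-0.0751  0.0527] yaw rel 0.041 tip x -0.0071 tip y 0.0124
side mark tip [(0.43, array([-0.014 , -0.0013,  0.0627]))]
```

>>> play_rows([
  [[0,0,0,-0.08,0],[0,0,0,-0.16,0],[0,0,0,-0.2,0],[0,0,0,-0.216,0],[0,0,0,-0.216,0],[0,0,0,-0.216,0]],
])

```text
time: 52.18
tcp_pos: [0.4298, 0.3399, 0.0129]
eef_rot: [[0.874, 0.485, 0.0], [0.485, -0.874, 0.0], [0.0, 0.0, -1.0]]
force: [-0.0, 0.3, -1.1]
opening: 0.014
grasp_force: 59.4
```

>>> play_rows([
  [[0,0.035,0.0194,0,0],[0,0.07,0.0388,0,0],[0,0.1,0.0555,0,0],[0,0.1,0.0555,0,0],[0,0.1,0.0555,0,0]],
])

```text
time: 52.6
tcp_pos: [0.4555, 0.3542, 0.0129]
eef_rot: [[0.874, 0.486, 0.001], [0.486, -0.874, 0.001], [0.001, 0.0, -1.0]]
force: [-0.3, 0.5, -0.7]
opening: 0.0136
grasp_force: 59.4
```

```bash
python3 tool.py knife .043
```

```text
52.6 [0.4555 0.3542 0.0129] tw -60.95245834447186 [-0.31592548  0.51367293 -0.74589842] 0.013612072831725299 59.40613031387329
tcp in holder [-0.0831  0.0429]
wrist iou 0.888 origin in holder [-0.0506  0.042 ] yaw rel 0.008 tip x 0.0174 tip y -0.0005
wrist mark tip []
top iou 0.398 origin in holder [-0.0568  0.042 ] yaw rel -0.019 tip x 0.0112 tip y -0.0023
top mark tip [(0.49, array([ 0.0154, -0.0018,  0.0093]))]
side mark tip []
```

>>> play_rows([
  [[0,0.035,0.0194,0,0],[0,0.07,0.0388,0,0],[0,0.105,0.058,0,0],[0,0.13,0.072,0,0],[0,0.145,0.0805,0,0],[0,0.145,0.0805,0,0],[0,0.145,0.0805,-0.01,0],[0,0.145,0.0805,-0.016,0],[0,0.145,0.0805,-0.016,0]],
])

```text
time: 53.8
tcp_pos: [0.4908, 0.3739, 0.0106]
eef_rot: [[0.874, 0.486, 0.0], [0.486, -0.874, 0.001], [0.001, -0.001, -1.0]]
force: [-3.1, -2.7, 14.7]
opening: 0.0139
grasp_force: 61.3
```

>>> play_rows([
  [[0.45,0,0,0,0],[0.45,0,0,0,0],[0.45,0,0,0,0],[0.45,0,0,0,0],[0.45,0,0,0,0],[0.45,0,0,0.05,0],[0.45,0,0,0.2,0],[0.45,0,0,0.35,0],[0.45,0,0,0.5,0],[0.45,0,0,0.7,0],[0.45,0,0,0.7,0]],
])

```text
time: 54.72
tcp_pos: [0.4944, 0.3759, 0.192]
eef_rot: [[0.874, 0.485, 0.009], [0.485, -0.874, 0.008], [0.011, -0.002, -1.0]]
force: [1.9, 0.9, 1.4]
opening: 0.0388
grasp_force: 0.0
```

>>> play_rows([
  [[0.45,-0.1,-0.15,0,0.08],[0.45,-0.15,-0.3,0.1,0.16],[0.45,-0.15,-0.3,0.2,0.24],[0.45,-0.15,-0.3,0.2,0.32],[0.45,-0.15,-0.3,0.2,0.4],[0.45,-0.15,-0.3,0.2,0.48],[0.45,-0.15,-0.3,0.2,0.56],[0.45,-0.15,-0.3,0.2,0.64],[0.45,-0.15,-0.3,0.2,0.72],[0.45,-0.15,-0.3,0.2,0.8],[0.45,-0.15,-0.3,0.2,0.88],[0.45,-0.15,-0.3,0.2,0.95]],
])

```text
time: 55.72
tcp_pos: [0.4532, 0.2986, 0.2342]
eef_rot: [[-0.421, 0.907, 0.001], [0.907, 0.421, 0.0], [0.0, 0.001, -1.0]]
force: [0.3, -0.3, -0.5]
opening: 0.0384
grasp_force: 0.0
```

```bash
python3 - <<'E'
from h import *
H=np.array([.549,.3571]);th=.507;E=np.array([[np.cos(th),np.sin(th)],[-np.sin(th),np.cos(th)]])
s=r.sense();print(s['time'],s['tcp_pos'])
for cam in('wrist','side','top'):
    c=r.read_camera(cam);cv2.imwrite(f'pics/f_{cam}.png',c['color'][...,::-1])
    for k,y0 in(('scraper',-.032),('knife',.043)):
        print(cam,k,[(round(d['p'],2),np.round(np.r_[E@(d['point'][:2]-H)-[0,y0],d['point'][2]],4)) for d in r.mark_of(k+'_tip',cam)][:1],[(round(d['p'],2),np.round(np.r_[E@(d['point'][:2]-H)-[0,y0],d['point'][2]],4)) for d in r.mark_of(k,cam)][:1])
    for k in('disc','pad1'): print(cam,k,[(round(d['p'],2),np.round(d['point'],4)) for d in r.mark_of(k,cam)][:3])
E
python3 chk.py wrist,side disc:disc:.04
```

```text
55.7167 [0.45323675 0.29859033 0.2342424 ]
wrist scraper [(0.86, array([ 0.0553, -0.0021,  0.0043]))] []
wrist knife [(0.89, array([0.0548, 0.0001, 0.0086]))] [(0.98, array([-0.0077,  0.0021,  0.0114]))]
wrist disc [(0.63, array([0.4969, 0.0456, 0.0381]))]
wrist pad1 [(0.48, array([0.5003, 0.0452, 0.0304])), (0.4, array([0.4945, 0.046 , 0.028 ]))]
side scraper [(0.72, array([-0.2092, -0.6684,  0.0054]))] [(0.55, array([-0.1948, -0.2157,  0.0291]))]
side knife [(0.44, array([ 0.0544, -0.0006,  0.0072]))] [(0.61, array([-0.0109,  0.0024,  0.0072]))]
side disc [(0.58, array([0.4963, 0.0436, 0.0385]))]
side pad1 [(0.58, array([7.488e-01, 2.869e-01, 6.000e-04])), (0.5, array([0.5004, 0.0453, 0.0293])), (0.38, array([0.4981, 0.042 , 0.0235]))]
top scraper [(0.91, array([0.0613, 0.0029, 0.0072]))] [(0.82, array([-0.0111,  0.0024,  0.0049]))]
top knife [(0.87, array([ 0.0575, -0.0011,  0.0049]))] [(0.57, array([-0.0155,  0.0001,  0.0052]))]
top disc [(0.71, array([0.4922, 0.0395, 0.0422]))]
top pad1 [(0.61, array([0.4954, 0.0435, 0.0309])), (0.42, array([ 3.409e-01, -1.704e-01,  2.000e-04])), (0.37, array([0.7493, 0.2887, 0.0018]))]
56.8 [0.45317276 0.29885618 0.23356409] [-0.26990155  0.94318122 -0.02289982]
wrist disc [0.4967 0.0424 0.0774] 0.306 0.95
wrist disc [ 0.4985  0.0523 -0.2326] 0.135 0.32
side jig [0.4957 0.0446 1.5006] 0.73 0.69
side disc [0.494  0.0492 0.1522] 0.809 0.6
```

View pics/f_wrist.png

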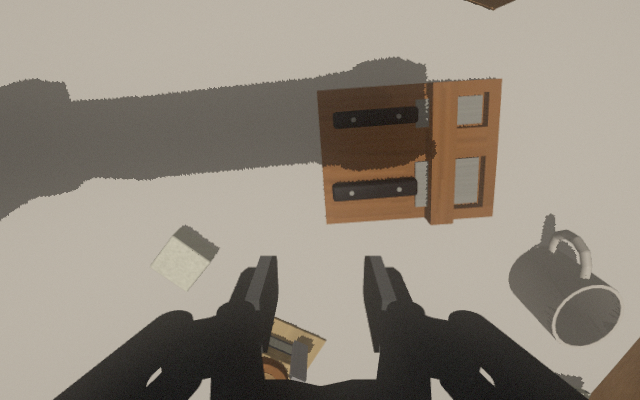

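Both tools lie flat in their slots: handles at (376,118) and (375,190), blades visible in the open slot parts to the back at cols 457–484. I'll measure the insertion depth numerically.

```bash
python3 - <<'E'
from h import *
hold(.012)
c=r.read_camera('wrist');L=r.cut_out('holder','wrist')
p=np.array([.549,.3571,.507]);print('refit',fit('holder',[(c,L[0]['pixels'])],p) if L else 0)
g=c['color'].astype(int)
for k,y0 in(('scraper',-.032),('knife',.043)):
  for z,a,b in((.007,.036,.066),(.018,-.03,.0),(.018,-.11,-.09)):
    xs=np.arange(a,b,.002);row=[]
    for x in xs:
        q=proj(c,place(np.array([[x,y0+dy,z] for dy in(-.004,-.002,0,.002,.004)]),p)).astype(np.float32)
        v=cv2.remap(c['color'],q[None,:,0],q[None,:,1],cv2.INTER_LINEAR)[0].mean(0);row.append((round(x*1000),int(v[0]),int(v[2])))
    print(k,z,row)
E
```

```text
refit (array([0.54921499, 0.35732988, 0.50899353]), np.float64(0.7545429468154907))
scraper 0.007 [(36, 143, 125), (38, 143, 125), (40, 142, 125), (42, 142, 125), (44, 143, 126), (46, 142, 126), (48, 143, 125), (50, 143, 125), (52, 142, 126), (54, 142, 125), (56, 142, 121), (58, 130, 65), (60, 84, 48), (62, 80, 47), (64, 109, 56), (66, 138, 67)]
scraper 0.018 [(-30, 98, 83), (-28, 62, 49), (-26, 54, 42), (-24, 55, 42), (-22, 55, 44), (-20, 54, 42), (-18, 54, 42), (-16, 54, 42), (-14, 54, 41), (-12, 83, 70), (-10, 142, 125), (-8, 143, 126), (-6, 142, 125), (-4, 143, 126), (-2, 103, 88)]
scraper 0.018 [(-110, 175, 143), (-108, 147, 73), (-106, 146, 71), (-104, 147, 72), (-102, 141, 69), (-100, 62, 49), (-98, 68, 58), (-96, 70, 60), (-94, 70, 59), (-92, 69, 58), (-90, 68, 57)]
knife 0.007 [(36, 142, 126), (38, 142, 125), (40, 142, 126), (42, 143, 127), (44, 142, 126), (46, 143, 126), (48, 143, 126), (50, 143, 125), (52, 143, 126), (54, 143, 127), (56, 143, 126), (58, 131, 71), (60, 83, 47), (62, 77, 46), (64, 115, 59), (66, 145, 70)]
knife 0.018 [(-30, 54, 45), (-28, 39, 30), (-26, 36, 26), (-24, 37, 27), (-22, 37, 28), (-20, 37, 28), (-18, 36, 26), (-16, 38, 29), (-14, 38, 29), (-12, 47, 37), (-10, 76, 65), (-8, 76, 64), (-6, 76, 64), (-4, 85, 73), (-2, 89, 76)]
knife 0.018 [(-110, 91, 71), (-108, 74, 40), (-106, 73, 40), (-104, 73, 38), (-102, 74, 41), (-100, 72, 39), (-98, 73, 39), (-96, 57, 34), (-94, 36, 30), (-92, 39, 32), (-90, 36, 29)]
```

Both blade tips read 57 mm in, handle joints at −11 mm, and the disc is still on the pocket. Handing in.

```bash
python3 -c "
from plant import r
print(r.job_done())"
```

```text
the job is handed in; nothing more can be done
None
```

I handed the job in at about 57 s of the 208 s allowed; the hand-in returned no verdict. The book, both pads and the disc are stacked in the pocket. The scraper and knife lie in their slots, blades about 57 mm in.

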